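# Make up two coffee orders on their trays

## Task

Make up two orders from the stock on the cafe counter: the tall cup, the pastry box and the honey jar go on the tray with three wells, the small cup and the biscuit carton on the tray with two wells. Stand each thing upright and fully down in a well of its own that suits its shape (round wells for cups and jar, either one on the three-well tray; the square well for the box; the long well for the carton). The cups are full, so keep them upright, set everything down rather than dropping it, and leave the milk pitcher and the stack of empty cups where they are.

Things in the scene. Friction and masses are not known exactly. Their poses are not given: they have to be found in the camera images.
- tall_cup: tall lidded paper cup, kraft brown with a white lid, standing, 105 mm high; the foot is 46 mm across and the side widens to the lid, a straight 62 mm wide band from 89 to 103 mm height (grip it there). 180 g. Origin: centre of the underside, z up along its axis.
- small_cup: small lidded paper cup, kraft brown with a white lid, standing, 62 mm high; foot 42 mm across, widening to the lid, a straight 56 mm wide band from 46 to 60 mm height (grip it there). 100 g. Origin: centre of the underside, z up along its axis.
- pastry_box: square brown card pastry box, rigid, 56 x 56 mm and 55 mm high, with a darker band round it and a small white sticker on top. 120 g. Origin: centre of the underside, x and y square to its sides, z up.
- jar: small round amber glass honey jar with a metal lid and a white band, standing, 48 mm across (lid 47 mm, from 42 mm up) and 55 mm high. 150 g. Origin: centre of the underside, z up along its axis.
- biscuits: oblong biscuit carton lying flat, off-white with two brown bands across, rigid, 80 mm long (its x axis), 34 mm wide (y), 40 mm high (z, up). 110 g. Origin: centre of the underside.
- tray3: dark wooden serving board with three wells, fixed to the counter, 100 mm (x) by 288 mm (y, its long axis) and 16 mm thick. Wells: cork floors 8 mm above the counter, 8 mm deep: round, 68 mm across, at y = +95 mm; square, 76 x 76 mm with sides along x and y, at y = 0; round, 68 mm across, at y = -95 mm; all at x = 0. Origin: centre of the underside, on the counter; z up.
- tray2: dark wooden serving board with two wells, fixed to the counter, 100 mm (x) by 215 mm (y, its long axis) and 16 mm thick. Wells: cork floors 8 mm above the counter, 8 mm deep: round, 68 mm across, at y = +60 mm; long, 54 mm (x) by 100 mm (y), at y = -42 mm; both at x = 0. Origin: centre of the underside, on the counter; z up.
- pitcher: bystander: loose open steel milk pitcher, 80 mm across and 95 mm high, with a handle on one side reaching 69 mm from its axis, towards its own -y. Origin: centre of the underside.
- cup_stack: bystander: loose stack of empty brown paper cups, upside down, 83 mm across at the foot, 140 mm high. Origin: centre of the underside.
There are look-alikes about, which are no part of the job. What is shaped like the tall_cup but red or turquoise is not meant.

How it is judged:
By the outcome, as a careful person would: the job done as asked, in the order asked, and still so for the second after the job is handed in, with the robot touching nothing.
It also fails if it takes over 112 s, if anything falls off the work surface, if the arm or the gripper's body presses on something with over 40 N, if the wrist force passes 120 N, or if a joint passes its speed limit or range.

## Robot

A 6-joint arm with a two-finger parallel gripper is mounted at the origin on the work surface. World frame = base frame: x ahead of the robot, y to its left, z up, the work surface at z = 0. Lengths are in m, angles in degrees, forces in N, time in s.
With the tool pointing down it reaches from about 0.4 to 0.825 m from the base axis. Payload 7 kg.
Tool frame: the origin (TCP) lies at the very end of the fingers, on their centre line; the grasp point (between the pads) lies 19 mm behind it (r.grip_depth is the distance from the TCP to the grasp point, in m); z points along the fingers, y is the line along which they close (so a half turn about z gives the same grasp; the last joint's range is limited). The gripper opens to 88 mm and grips with 3 to 60 N. Pads are 19 mm wide; open, the fingers measure 130 mm over their backs; the gripper's body (78 mm by 193 mm) begins 47 mm behind the grasp point.
Start: joints at [16.507, 20.546, 0.682, 0, -70.136, -16.507], TCP at [0.675, -0, 0.199] pointing down, gripper open.
Joint ranges: [-176.03, 176.03], [-82.01, 121.73], [-58.28, 71.71], [-173.87, 95.51], [-174.79, -0.11], [-173.66, 173.66]. Speed limits (degrees/s): [136.94, 136.94, 172.46, 180, 180, 180].

## Interface

Orientations are given as [roll, pitch, yaw] about the fixed x, y, z axes, in that order (R = Rz(yaw) Ry(pitch) Rx(roll)).
In Python, from plant import r gives the robot as it stands.
- The arm moves only by the tool play_rows, never from a script. Its argument "rows" is a list that holds one entry, the list of rows, each a list of 5 numbers: the closure, from 0 (fully open) to 1 (shut), then the shift along the tool's x, y, z each as a share of 0.5 m, from -1 to 1, then the turn about the tool's z as a share of 1.5 rad, from -1 to 1. A call has exactly 8 rows; each row is the pose to reach, as a shift and turn from the pose commanded when the call began, along the tool's axes at that moment; what a row does not reach only later rows make up. A row lasts 1/12 s, in which the tool goes at most 41.7 mm and 7.16 degrees, less where a joint would pass 70% of its speed; a pose out of reach is approached as far as the arm can. A call with a number of a shift or a turn outside -1 to 1 is refused whole. A call with a gripper value outside its range is refused whole. The fingers move at their own pace and stop on an object; "squeeze" is the grip in N (left out, the last holds). Time passes only in rows, so rows that repeat a pose let the fingers close, or fill a call up. It gives the time, the measured TCP pose, the force, the opening and the grip force at its end, in the units of the state.
- r.get_state(): the state, without advancing time (a new reading comes with each control period).
- r.capture(name): name is "scene" or "side" or "wrist"; returns the picture (480x640x3 uint8, red, green, blue); there is no depth.
- r.camera_info(name): a dict with "fovy" (degrees; the focal length in pixels is half the picture's height over the tangent of half this angle, whatever the lens; pixels are square), "cx", "cy" (the principal point, pixels), "pose" (4x4, takes a point from camera to world coordinates). Camera axes: x right, y down, z forward; pixel columns grow to the right and rows downward; lengths in m; the calibration is good to about 2 mm. A picture is of the moment at which its call begins: read the wrist's pose just before it. camera_info takes no time and is no camera call; for the wrist camera it gives the pose at the moment of the call.
- r.close_job(): hands the job in; it is judged then, once.
The state is a dict: "time_s": time; "joints": joint angles; "qd": joint speeds; "joint_torque": joint torques, N m; "tcp_pos": TCP position; "eef_rot": TCP orientation; "contact_force": force on the tool from outside, world axes, zero at the start; "moment": the same for the moment, N m; "gripper_width": finger opening in m; "gripper_force": force on a finger pad.
Only numpy, scipy, OpenCV 4.12 (cv2) and the standard library are available. Lean on these libraries where they do the work, as an engineer would, in place of code of your own. Each camera call takes 0.05 s, during which the arm holds its last target. There are 200 camera calls.

## Working session

There is one attempt and no reset: what is moved stays moved. The work goes in short steps, Python scripts to look and compute and a tool call to move; the robot and the scene stay as the last step left them, time stands still between calls to the robot, and variables do not carry over. Pictures are saved under pics/ and viewed, at most 14 in all, crops included, and the job is handed in when it is done.

Besides the shell and the picture viewer there is one more tool, called as name(argument=value, ...), one argument or row to a line, values as JSON. play_rows: Moves the arm, as the interface text tells. Its arguments: {"type":"object","properties":{"rows":{"type":"array","items":{"type":"array","items":{"type":"array","items":{"type":"number"}}}},"squeeze":{"type":"number"}},"required":["rows"]}

```bash
mkdir -p pics; ls; python3 - <<'E'
from plant import r
import cv2,numpy as np
for n in("scene","side"):
    im=r.capture(n); cv2.imwrite(f"pics/{n}0.png",im[:,:,::-1])
    c=r.camera_info(n); print(n,c["fovy"],c["cx"],c["cy"],np.round(c["pose"],4).tolist(),{k for k in c})
print(r.get_state(),r.grip_depth)
E
```

```text
pics
scene 47.347376039025626 320.6139090555782 239.67528376827602 [[0.2315, 0.793, -0.5636, 1.252], [0.9728, -0.1887, 0.134, -0.1899], [-0.0001, -0.5793, -0.8151, 1.1533], [0.0, 0.0, 0.0, 1.0]] {'fovy', 'pose', 'cy', 'cx'}
side 45.26700651007259 324.27903048143173 234.14503013944116 [[0.9662, -0.1835, 0.181, 0.2151], [-0.2576, -0.7151, 0.6498, -0.9373], [0.0102, -0.6745, -0.7382, 1.1253], [0.0, 0.0, 0.0, 1.0]] {'fovy', 'pose', 'cy', 'cx'}
{'time_s': 0.1, 'joints': array([ 1.65064934e+01,  2.05874382e+01,  6.39714018e-01, -1.59733656e-02,
       -7.01358489e+01, -1.65077304e+01]), 'qd': array([-0.03079137, -0.09183284, -0.01291003,  0.07213974,  0.1145952 ,
       -0.09182504]), 'joint_torque': array([-1.42273191e-03, -5.84165347e+01,  2.93752134e+01,  7.01551259e+00,
        1.01412315e-02, -6.66964229e-05]), 'tcp_pos': array([ 6.74532946e-01, -4.45713923e-05,  1.98525992e-01]), 'eef_rot': array([ 1.79915605e+02, -9.35091003e-03, -9.00066687e+01]), 'contact_force': array([ 0.27364662,  0.47641539, -0.98450923]), 'moment': array([-0.05896026, -0.00599493, -0.0186145 ]), 'gripper_force': 0.0, 'gripper_width': 0.08741130333840948} 0.0188
```

View pics/scene0.png

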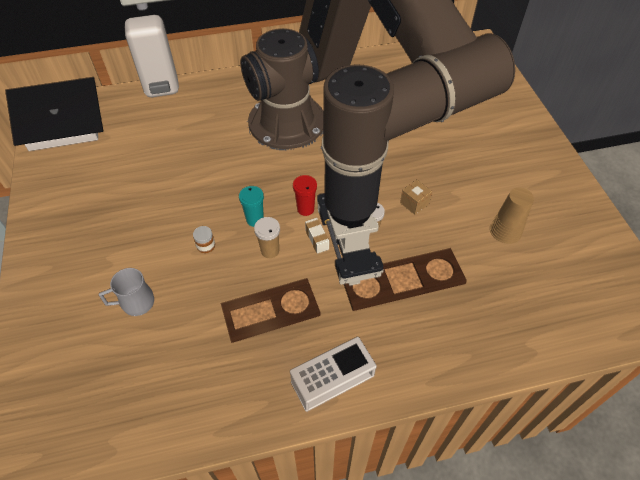

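View pics/side0.png

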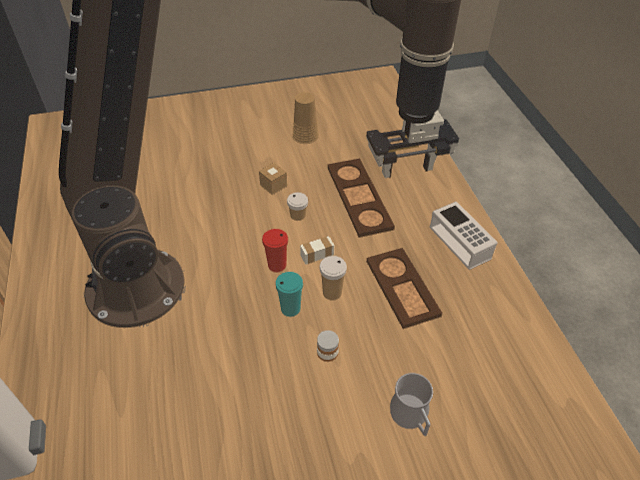

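The side view (shown) has everything clear: tall kraft cup (333,277), with red (276,250) and turquoise (290,293) look-alikes. The small cup is at (298,205), box (273,178), carton (317,250), jar (328,345), tray3 (360,195), tray2 (403,287), pitcher (412,400) and stack (305,118).

```bash
cat > h.py <<'E'
import numpy as np,cv2
from plant import r
def ray(c,uv,z):
    """pixels (N,2) -> world xy on the plane at height z"""
    f=240/np.tan(np.radians(c["fovy"]/2)); P=np.array(c["pose"]); uv=np.atleast_2d(np.asarray(uv,float))
    d=np.c_[(uv[:,0]-c["cx"])/f,(uv[:,1]-c["cy"])/f,np.ones(len(uv))]@P[:3,:3].T
    return (P[:3,3]+d*((z-P[2,3])/d[:,2])[:,None])[:,:2]
def blobs(mask,amin=60):
    cs,_=cv2.findContours(mask.astype(np.uint8),cv2.RETR_EXTERNAL,cv2.CHAIN_APPROX_NONE)
    return [k[:,0] for k in cs if cv2.contourArea(k)>amin]
def rect(p):
    (c,s,a)=cv2.minAreaRect((p*1000).astype(np.float32)); return np.round(c,1),np.round(s,1),round(a,1)
def circ(p):
    c,R=cv2.minEnclosingCircle((p*1000).astype(np.float32)); return np.round(c,1),round(2*R,1)
E
python3 - <<'E'
from h import *
for n in("side","scene"):
    im=cv2.imread(f"pics/{n}0.png"); hsv=cv2.cvtColor(im,cv2.COLOR_BGR2HSV).astype(int); H,S,V=hsv[...,0],hsv[...,1],hsv[...,2]
    c=r.camera_info(n)
    print(n)
    roi=np.zeros(H.shape,bool)
    if n=="side": roi[80:440,240:480]=1
    else: roi[170:350,90:550]=1
    for k in blobs((S<45)&(V>120)&roi,40):
        m=k.mean(0); print(" white",m.round(),[ (z,*circ(ray(c,k,z))) for z in(.105,.062,.055,.04)])
    for k in blobs((V<85)&roi,1500):
        p=ray(c,k,.016);print(" dark",k.mean(0).round(),rect(p),rect(ray(c,k,0.008)))
    for nm,lo,hi in(("red",170,181),("red0",0,4),("turq",80,100)):
        for k in blobs((H>=lo)&(H<hi)&(S>150)&roi,60): print(nm,k.mean(0).round(),circ(ray(c,k[k[:,1]<k[:,1].min()+15],.105)))
im=cv2.imread("pics/side0.png")[140:370,250:450]
cv2.imwrite("pics/c1.png",cv2.resize(im,None,fx=2.6,fy=2.6,interpolation=cv2.INTER_CUBIC))
E
```

```text
side
 white [416. 399.] [(0.105, array([ 526.8, -492.8]), 108.0), (0.062, array([ 539.9, -474.1]), 112.6), (0.055, array([ 542., -471.]), 113.3), (0.04, array([ 546.6, -464.5]), 114.9)]
 white [328. 340.] [(0.105, array([ 395.7, -325.4]), 46.4), (0.062, array([ 403.3, -299.7]), 48.3), (0.055, array([ 404.5, -295.5]), 48.6), (0.04, array([ 407.2, -286.5]), 49.3)]
 white [326. 260.] [(0.105, array([ 445.1, -114.4]), 124.5), (0.062, array([454.8, -79.7]), 129.8), (0.055, array([456.4, -74.1]), 130.6), (0.04, array([459.7, -62. ]), 132.5)]
 white [450. 241.] [(0.105, array([ 750.5, -132.3]), 164.6), (0.062, array([773.1, -98.3]), 171.6), (0.055, array([776.8, -92.8]), 172.7), (0.04, array([784.6, -81. ]), 175.1)]
 white [464. 234.] [(0.105, array([ 788.2, -119.1]), 215.4), (0.062, array([812.4, -84.6]), 224.5), (0.055, array([816.3, -79. ]), 226.0), (0.04, array([824.8, -67. ]), 229.2)]
 white [297. 201.] [(0.105, array([427.8,  88.4]), 59.9), (0.062, array([436.8, 131.6]), 62.5), (0.055, array([438.2, 138.7]), 62.9), (0.04, array([441.4, 153.8]), 63.8)]
 white [459. 132.] [(0.105, array
[... 1372 characters left out ...]
)]
 white [267. 228.] [(0.105, array([ 463.9, -134. ]), 67.8), (0.062, array([ 431.6, -131.8]), 70.6), (0.055, array([ 426.3, -131.4]), 71.1), (0.04, array([ 415. , -130.6]), 72.0)]
 white [356. 228.] [(0.105, array([508.3,  81. ]), 171.8), (0.062, array([477.8,  92.1]), 178.8), (0.055, array([472.8,  93.9]), 180.0), (0.04, array([462.2,  97.8]), 182.5)]
 dark [283. 304.] (array([ 629. , -134.4]), array([105. , 155.5]), 5.5) (array([ 624.6, -134. ]), array([105.7, 156.6]), 5.5)
 dark [375. 252.] (array([454.3, 157.2]), array([443.4, 295.9]), 1.8) (array([448.7, 159.6]), array([446.5, 298. ]), 1.8)
red0 [305. 194.] (array([350.3, -16.7]), 62.4)
turq [252. 204.] (array([ 355.7, -153.1]), 64.4)
```

View pics/c1.png

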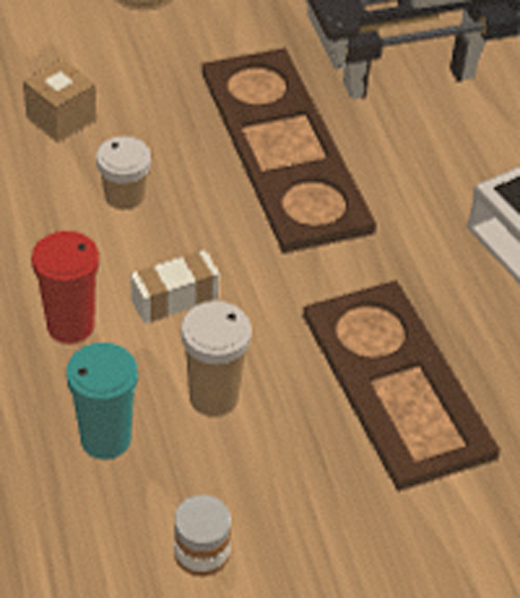

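The close crop confirms the choice: tall kraft cup with white lid at crop (217,330), which is px (333,267). Red at crop (66,260) and turquoise at (103,370) are the look-alikes. The small cup's lid is at (124,157), with carton and box corners readable. Next I'll measure the wells, box and carton.

```bash
python3 - <<'E'
from h import *
for n in("side","scene"):
    im=cv2.imread(f"pics/{n}0.png"); hsv=cv2.cvtColor(im,cv2.COLOR_BGR2HSV).astype(int); H,S,V=hsv[...,0],hsv[...,1],hsv[...,2]
    c=r.camera_info(n); print(n)
    m=(V<110)
    roi=np.zeros(H.shape,bool)
    if n=="side": roi[155:330,325:445]=1
    else: roi[245:345,215:470]=1
    m&=roi
    cs,h=cv2.findContours(m.astype(np.uint8),cv2.RETR_CCOMP,cv2.CHAIN_APPROX_NONE)
    for k,hh in zip(cs,h[0]):
        a=cv2.contourArea(k)
        if a<200: continue
        k=k[:,0]
        p=ray(c,k,.012 if hh[3]>=0 else .008); M=cv2.moments((p*1000).astype(np.float32)); 
        print("hole" if hh[3]>=0 else "tray",a,k.mean(0).round(),"centroid",round(M["m10"]/M["m00"],1),round(M["m01"]/M["m00"],1),rect(p))
c=r.camera_info("side"); o=np.array([250,140])
box=ray(c,np.array([[25,94],[51,62],[96,90],[62,113]])/2.6+o,.055)*1000
car=ray(c,np.array([[132,275],[207,252],[218,277],[146,298]])/2.6+o,.040)*1000
for q in(box,car): print(q.round(),q.mean(0).round(1),[np.round(np.linalg.norm(q[i]-q[i-1])) for i in range(4)],[round(np.degrees(np.arctan2(*(q[i]-q[i-1])[::-1]))) for i in range(4)])
print("stack/pitcher feet", ray(c,[[305,135],[412,415]],0)*1000)
w=r.camera_info("wrist"); print(w["fovy"],w["cx"],w["cy"],np.round(w["pose"],3).tolist())
print(ray(w,[[0,0],[640,0],[640,480],[0,480]],.0))
E
```

```text
side
tray 218.5 [332. 287.] centroid 459.2 -130.1 (array([ 464. , -130.8]), array([63.7, 39.4]), 75.0)
tray 3066.0 [403. 288.] centroid 629.3 -165.3 (array([ 629.3, -164.8]), array([105.5, 223.6]), 5.4)
hole 766.0 [410. 299.] centroid 632.2 -208.4 (array([ 632.3, -208.4]), array([ 56.7, 102. ]), 5.9)
hole 442.5 [392. 267.] centroid 623.0 -106.8 (array([ 623.4, -107. ]), array([67.4, 66.3]), 34.0)
tray 2677.0 [360. 198.] centroid 621.2 165.5 (array([621.2, 166.1]), array([104.9, 300.7]), 1.5)
hole 355.5 [370. 218.] centroid 623.0 69.5 (array([622.9,  69. ]), array([68.1, 68.9]), 30.5)
hole 510.0 [359. 195.] centroid 620.1 164.5 (array([620. , 164.5]), array([78.9, 79.3]), 1.4)
hole 282.0 [348. 173.] centroid 618.1 259.3 (array([618.1, 258.8]), array([66.7, 68.9]), 18.5)
scene
tray 3623.5 [269. 310.] centroid 627.5 -163.2 (array([ 627.4, -163. ]), array([108.5, 215.8]), 5.5)
hole 878.5 [252. 314.] centroid 632.3 -205.6 (array([ 632.5, -205.6]), array([ 56.4, 102.8]), 5.5)
hole 557.5 [294. 301.] centroid 622.4 -103.8 (array([ 622. , -104.4]), array([66.9, 68. ]), 35.5)
tray 4557.5 [386.
[... 247 characters left out ...]
([67.2, 66.6]), 33.0)
[[360. 260.]
 [397. 304.]
 [435. 247.]
 [392. 221.]] [396.  257.8] [np.float64(51.0), np.float64(58.0), np.float64(68.0), np.float64(50.0)] [130, 50, -56, -148]
[[414.  -5.]
 [492.   5.]
 [494. -29.]
 [420. -37.]] [454.9 -16.4] [np.float64(32.0), np.float64(79.0), np.float64(34.0), np.float64(74.0)] [101, 8, -87, -173]
stack/pitcher feet [[ 541.01376765  475.90799217]
 [ 536.11783191 -479.5569497 ]]
68.84443867835776 316.71085352313446 235.33679249212264 [[-1.0, 0.001, -0.0, 0.674], [0.001, 0.964, 0.267, -0.073], [0.0, 0.267, -0.964, 0.384], [0.0, 0.0, 0.0, 1.0]]
[[ 0.97779849 -0.20056776]
 [ 0.36342409 -0.20030209]
 [ 0.21739633  0.39298689]
 [ 1.12131193  0.39219364]]
```

Both views agree within 3 mm and the well sizes check out. Now moving above the tall cup, where the wrist camera will refine its position.

play_rows(
  rows=[
    [[0,0.06,0.1,0,0.08],[0,0.12,0.2,0,0.16],[0,0.19,0.3,0,0.24],[0,0.23,0.37,0,0.3],[0,0.26,0.41,0,0.35],[0,0.268,0.427,0,0.35],[0,0.268,0.427,0,0.35],[0,0.268,0.427,0,0.35]],
  ],
  squeeze=25,
)

```text
time_s: 0.77
tcp_pos: [0.4597, -0.135, 0.1999]
eef_rot: [-180.0, 0.0, -120.2]
contact_force: [1.1, 1.0, 0.2]
gripper_width: 0.0878
gripper_force: 0.0
```

```bash
cat >> h.py <<'E'
from scipy.spatial.transform import Rotation as Ro
def go(x,y,z,yaw=None,s=None):
    """shares of a move to world x,y,z (m) with yaw of the tool's frame (deg)"""
    s=s or r.get_state(); R=Ro.from_euler("xyz",[180,0,s["eef_rot"][2]],degrees=True)
    d=R.inv().apply(np.array([x,y,z])-s["tcp_pos"])/.5
    t=0 if yaw is None else -((yaw-s["eef_rot"][2]+90)%180-90)
    print("go",np.round(d,3),"turn",round(np.radians(t)/1.5,3),"| at",(s["tcp_pos"]*1000).round(1),"yaw",s["eef_rot"].round(1),"t",round(s["time_s"],2),"w",round(s["gripper_width"]*1000,1),"F",round(s["gripper_force"],1),s["contact_force"].round(1))
def wrist(name):
    c=r.camera_info("wrist"); im=r.capture("wrist")[:,:,::-1].copy(); cv2.imwrite(f"pics/{name}.png",im)
    return c,im,[a.astype(int) for a in cv2.split(cv2.cvtColor(im,cv2.COLOR_BGR2HSV))]
E
python3 - <<'E'
from h import *
go(.461,-.134,.077)
c,im,(H,S,V)=wrist("w1")
for k in blobs((S<45)&(V>120),500): print(k.mean(0).round(),circ(ray(c,k,.105)),circ(ray(c,k,.04)))
E
```

```text
go [-0.003 -0.001  0.246] turn 0.0 | at [ 459.7 -135.   199.9] yaw [-180.     0.  -120.2] t 0.77 w 87.8 F 0.0 [1.1 1.  0.2]
[ 96. 473.] (array([786.6, -22. ]), 203.8) (array([870.8,  18.8]), 251.1)
[462. 354.] (array([403.2,  34.6]), 43.6) (array([398.8,  88.4]), 53.7)
[316. 226.] (array([ 459. , -136.9]), 60.9) (array([ 467.4, -122.8]), 75.0)
[278.  26.] (array([ 408.4, -278. ]), 40.3) (array([ 405.1, -296.6]), 49.6)
```

View pics/w1.png

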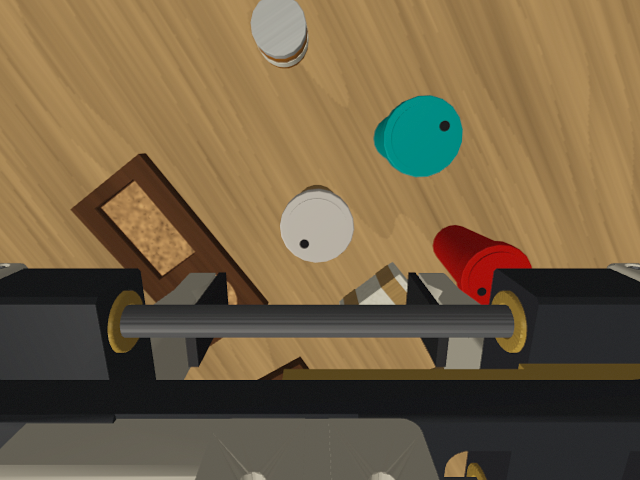

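The wrist view shows the kraft cup's white lid at (316,226), computed at (459,-137) mm and 61 mm wide, as expected. Jaws clear both the turquoise and red cups, so going down.

play_rows(
  rows=[
    [[0,0,0,0.06,0],[0,0,0,0.12,0],[0,0,0,0.18,0],[0,0,0,0.22,0],[0,0,0,0.246,0],[0,0,0,0.246,0],[1,0,0,0.246,0],[1,0,0,0.246,0]],
  ],
  squeeze=25,
)

```text
time_s: 1.48
tcp_pos: [0.4627, -0.1337, 0.0769]
eef_rot: [-180.0, 0.0, -120.0]
contact_force: [0.3, -0.9, 0.2]
gripper_width: 0.0791
gripper_force: 0.0
```

play_rows(
  rows=[
    [[1,0,0,0,0],[1,0,0,0,0],[1,0,0,0,0],[1,0,0,0,0],[1,0,0,0,0],[1,0,0,0,0],[1,0,0,0,0],[1,0,0,0,0]],
  ],
)

```text
time_s: 2.15
tcp_pos: [0.4625, -0.1342, 0.08]
eef_rot: [-179.9, 0.0, -120.0]
contact_force: [-13.0, 8.2, 47.9]
gripper_width: 0.0265
gripper_force: 28.2
```

play_rows(
  rows=[
    [[1,0,0,-0.01,0],[1,0,0,-0.03,0],[1,0,0,-0.06,0],[1,0,0,-0.1,0],[1,0,0,-0.14,0],[1,0,0,-0.17,0],[1,0,0,-0.19,0],[1,0,0,-0.2,0]],
  ],
)

```text
time_s: 2.82
tcp_pos: [0.4621, -0.134, 0.1778]
eef_rot: [-179.9, 0.1, -120.1]
contact_force: [1.1, 0.4, -0.4]
gripper_width: 0.0006
gripper_force: 0.0
```

```bash
python3 - <<'E'
from h import *
go(.6175,.2605,.200,-88.5)
E
```

```text
go [-0.839  0.126 -0.044] turn -0.367 | at [ 462.1 -134.   177.8] yaw [-1.799e+02  1.000e-01 -1.201e+02] t 2.82 w 0.6 F 0.0 [ 1.1  0.4 -0.4]
```

The grip closed past 62 mm, so the cup is not held. Looking before doing anything else.

```bash
python3 - <<'E'
from h import *
c,im,_=wrist("w2"); s=r.capture("side")[140:370,250:450,::-1]
a=cv2.resize(im,(400,300)); b=cv2.resize(s,(400,460))
o=np.zeros((460,800,3),np.uint8); o[:300,:400]=a; o[:,400:]=b; cv2.imwrite("pics/m2.png",o)
E
```

```text
(no output)
```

View pics/m2.png

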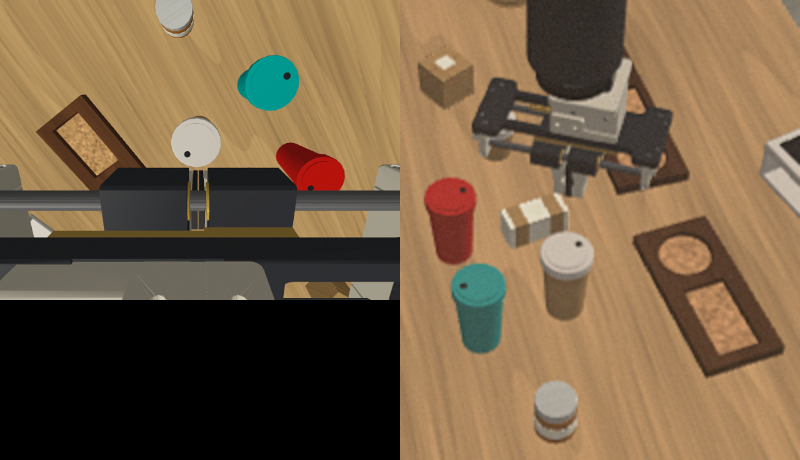

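```bash
python3 - <<'E'
from h import *
go(.46,-.135,.077)
def proj(c,p):
    f=240/np.tan(np.radians(c["fovy"]/2)); q=np.linalg.inv(c["pose"])@np.r_[p,1]; return (q[:2]/q[2]*f+[c["cx"],c["cy"]]).round(1)
t=r.get_state()["tcp_pos"]
for n in("side","scene","wrist"):
    c=r.camera_info(n); print(n,proj(c,t),[proj(c,[.46,-.135,z]) for z in(.105,0)])
c=r.camera_info("side"); print(ray(c,[[334,232]],.178))
c=r.camera_info("wrist"); P=c["pose"]; print(np.round(P,3).tolist())
im=cv2.imread("pics/w2.png"); H,S,V=cv2.split(cv2.cvtColor(im,cv2.COLOR_BGR2HSV))
for k in blobs((S<45)&(V>120),500): print(k.mean(0).round(),circ(ray(c,k,.105)),circ(ray(c,k,.055)))
cv2.imwrite("pics/s3.png",cv2.resize(r.capture("scene")[160:330,180:440,::-1],None,fx=3,fy=3))
E
```

```text
go [0.004 0.002 0.2  ] turn 0.0 | at [ 461.7 -134.   176.8] yaw [-179.9    0.  -120.1] t 2.92 w 0.3 F 0.0 [ 1.  -0.9 -0.2]
side [334.1 243.2] [array([332.8, 264.5]), array([331.9, 292. ])]
scene [264.3 208.3] [array([266.3, 226.6]), array([269.6, 251.3])]
wrist [316.5 271.4] [array([318. , 234.6]), array([317.8, 208. ])]
[[ 0.47013056 -0.10256832]]
[[-0.865, 0.483, 0.136, 0.425], [0.502, 0.834, 0.232, -0.197], [-0.002, 0.269, -0.963, 0.363], [0.0, 0.0, 0.0, 1.0]]
[ 98. 472.] (array([756. , -36.9]), 189.9) (array([820.3,  -5.9]), 226.8)
[591. 464.] (array([349.9, 186.7]), 68.6) (array([335.4, 261.2]), 81.9)
[ 61. 364.] (array([ 705.6, -147.1]), 38.2) (array([ 760.1, -137.5]), 45.6)
[612. 359.] (array([297.5,  84. ]), 64.9) (array([272.7, 138.5]), 77.4)
[621. 286.] (array([270.9,  22.8]), 45.8) (array([241. ,  65.5]), 54.7)
[314. 228.] (array([ 460.8, -140.9]), 61.4) (array([ 467.8, -130. ]), 73.4)
[278.  19.] (array([ 408.6, -275.9]), 39.6) (array([ 405.5, -291.2]), 47.3)
```

View pics/s3.png

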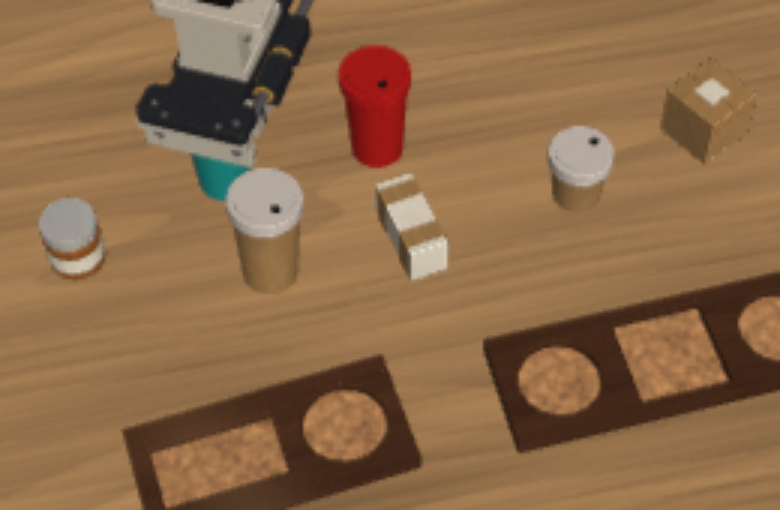

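```bash
python3 - <<'E'
from h import *
a=cv2.imread("pics/w2.png")[180:400,220:420]; s=r.capture("side")[:,:,::-1][170:310,280:380]
o=np.zeros((560,800,3),np.uint8); o[:440,:400]=cv2.resize(a,(400,440)); o[:560,400:]=cv2.resize(s,(400,560),interpolation=cv2.INTER_CUBIC); cv2.imwrite("pics/m3.png",o)
E
```

```text
(no output)
```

View pics/m3.png

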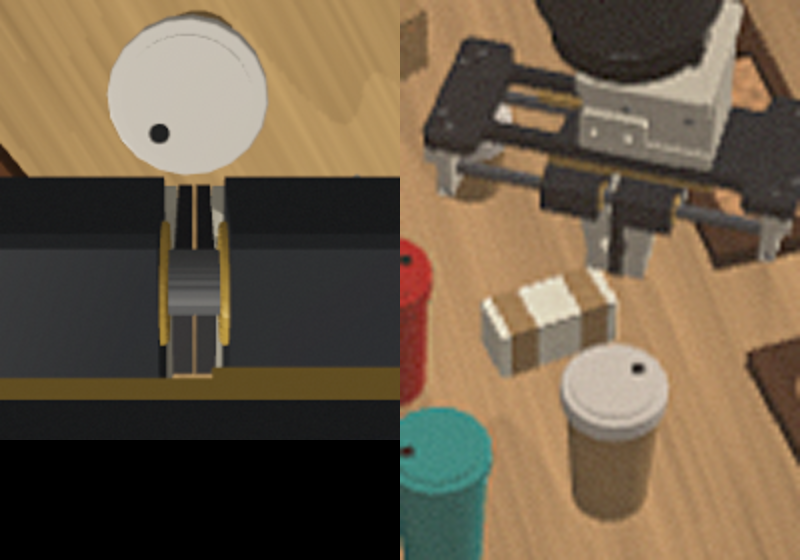

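The cup is still standing, so I'll repeat with a staged closing. It stops near 66 mm opening, and I look before squeezing.

play_rows(
  rows=[
    [[0,0,0,0,0],[0,0,0,0,0],[0,0,0,0,0],[0,0,0,0,0],[0,0,0,0,0],[0,0,0,0,0],[0,0,0,0,0],[0,0,0,0,0]],
  ],
)

```text
time_s: 3.68
tcp_pos: [0.4615, -0.134, 0.1763]
eef_rot: [180.0, -0.0, -120.1]
contact_force: [-0.1, -0.9, -0.1]
gripper_width: 0.0482
gripper_force: 0.0
```

play_rows(
  rows=[
    [[0,0,0,0.03,0],[0,0,0,0.06,0],[0,0,0,0.1,0],[0,0,0,0.14,0],[0,0,0,0.18,0],[0,0,0,0.2,0],[0.2,0,0,0.2,0],[0.2,0,0,0.2,0]],
  ],
  squeeze=10,
)

```text
time_s: 4.35
tcp_pos: [0.4613, -0.1341, 0.0763]
eef_rot: [180.0, -0.0, -120.1]
contact_force: [0.4, 0.1, 0.7]
gripper_width: 0.0789
gripper_force: 0.0
```

play_rows(
  rows=[
    [[0.25,0,0,0,0],[0.25,0,0,0,0],[0.25,0,0,0,0],[0.25,0,0,0,0],[0.25,0,0,0,0],[0.25,0,0,0,0],[0.25,0,0,0,0],[0.25,0,0,0,0]],
  ],
)

```text
time_s: 5.02
tcp_pos: [0.4615, -0.134, 0.0764]
eef_rot: [-180.0, 0.0, -120.1]
contact_force: [-0.4, -0.3, -0.3]
gripper_width: 0.0653
gripper_force: 0.0
```

```bash
python3 - <<'E'
from h import *
go(.46,-.135,.077)
c,a,_=wrist("w4"); a=a[120:400,170:470]; s=r.capture("side")[:,:,::-1][170:310,280:380]
o=np.zeros((560,800,3),np.uint8); o[:374,:400]=cv2.resize(a,(400,374)); o[:560,400:]=cv2.resize(s,(400,560),interpolation=cv2.INTER_CUBIC); cv2.imwrite("pics/m4.png",o)
E
```

```text
go [ 0.003  0.002 -0.001] turn 0.0 | at [ 461.5 -134.    76.4] yaw [-180.     0.  -120.1] t 5.02 w 65.3 F 0.0 [-0.4 -0.3 -0.3]
```

View pics/m4.png

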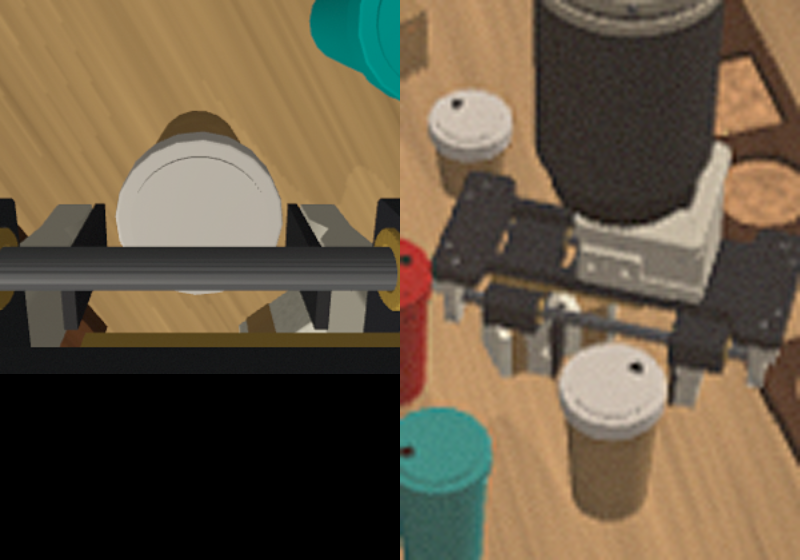

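Both views show the fingers sitting behind the cup, toward +y of it, rather than around its middle. I'll compare the seen fingertips with the reported TCP.

```bash
python3 - <<'E'
from h import *
c=r.camera_info("side"); p=ray(c,[[308,263.7],[352,270.5]],.077); print(p,p.mean(0),np.linalg.norm(p[0]-p[1]))
im=r.capture("side")[:,:,::-1].copy();cv2.imwrite("pics/s5.png",im)
w=r.camera_info("wrist"); print(ray(w,[[317,280]],.104))
sc=r.capture("scene")[:,:,::-1][160:310,210:340]; s=im[220:300,290:370]
o=np.zeros((600,800,3),np.uint8); o[:461,:400]=cv2.resize(sc,(400,461),interpolation=cv2.INTER_CUBIC); o[:400,400:]=cv2.resize(s,(400,400),interpolation=cv2.INTER_CUBIC); cv2.imwrite("pics/m5.png",o)
E
```

```text
[[ 0.41070995 -0.09612748]
 [ 0.50521948 -0.14167756]] [ 0.45796471 -0.11890252] 0.10491358471367444
[[ 0.45805506 -0.13938527]]
```

View pics/m5.png

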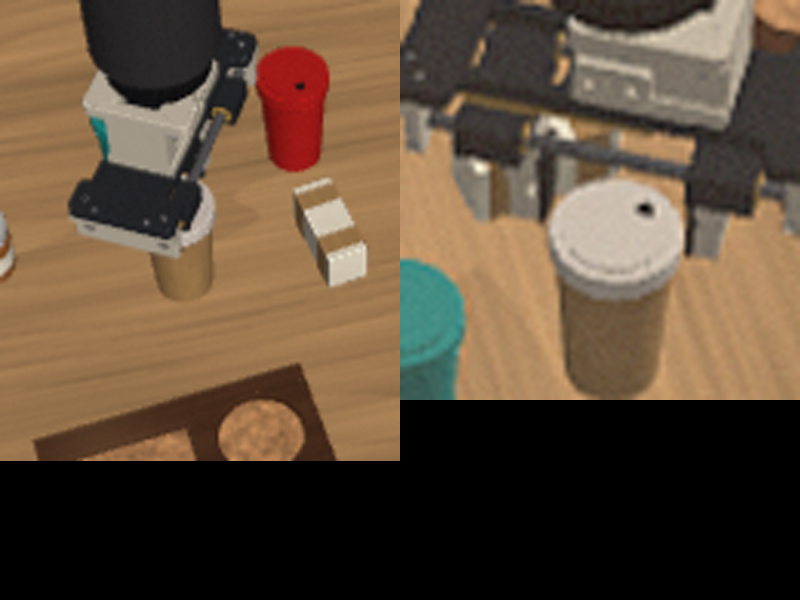

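Pixel geometry settles it. In the wrist view, the 65 mm opening between the tips spans 136 px, so depth is about 168 mm. The 62 mm lid spans 123 px, so depth is about 176 mm. The tips are therefore level with the lid top, about 25 mm higher than the reported TCP. The first close must have slid over the lid. I'll go 24 mm lower and close gently.

play_rows(
  rows=[
    [[0,0,0,0,0],[0,0.01,0,0,0],[0,0.01,0,0,0],[0,0.01,0,0.01,0],[0,0.01,0,0.02,0],[0,0.01,0,0.03,0],[0,0.01,0,0.04,0],[0,0.01,0,0.048,0]],
  ],
  squeeze=15,
)

```text
time_s: 5.88
tcp_pos: [0.4586, -0.1383, 0.0515]
eef_rot: [180.0, -0.0, -120.1]
contact_force: [0.0, 1.4, -0.5]
gripper_width: 0.0878
gripper_force: 0.0
```

play_rows(
  rows=[
    [[0.2,0,0,0,0],[0.25,0,0,0,0],[0.3,0,0,0,0],[0.35,0,0,0,0],[0.4,0,0,0,0],[0.4,0,0,0,0],[0.4,0,0,0,0],[0.4,0,0,0,0]],
  ],
)

```text
time_s: 6.55
tcp_pos: [0.4591, -0.1384, 0.0526]
eef_rot: [-180.0, 0.0, -120.1]
contact_force: [1.0, -0.2, 1.6]
gripper_width: 0.0619
gripper_force: 15.0
```

```bash
python3 - <<'E'
from h import *
go(.46,-.135,.077)
E
```

```text
go [-0.007  0.002 -0.049] turn 0.0 | at [ 459.1 -138.4   52.6] yaw [-180.     0.  -120.1] t 6.55 w 61.9 F 15.0 [ 1.  -0.2  1.6]
```

Gripped at 61.9 mm, which matches the band. Lift and carry to the far round well.

play_rows(
  rows=[
    [[0.5,0,0,0,0],[0.5,0,0,-0.01,0],[0.5,0,0,-0.03,0],[0.5,0,0,-0.07,0],[0.5,0,0,-0.12,0],[0.5,0,0,-0.17,0],[0.5,0,0,-0.21,0],[0.5,0,0,-0.23,0]],
  ],
  squeeze=25,
)

```text
time_s: 7.22
tcp_pos: [0.4599, -0.1384, 0.1701]
eef_rot: [-179.8, 0.1, -120.1]
contact_force: [1.1, 0.0, -2.4]
gripper_width: 0.0611
gripper_force: 25.0
```

play_rows(
  rows=[
    [[0.5,-0.01,0.002,0,0],[0.5,-0.04,0.006,0,0],[0.5,-0.09,0.013,0,0],[0.5,-0.15,0.022,0,0],[0.5,-0.22,0.032,0,0],[0.5,-0.29,0.043,0,0],[0.5,-0.36,0.053,0,0],[0.5,-0.43,0.063,0,0]],
  ],
)

```text
time_s: 7.88
tcp_pos: [0.5388, 0.0653, 0.1655]
eef_rot: [179.9, -0.1, -120.1]
contact_force: [1.3, 0.6, -1.9]
gripper_width: 0.0615
gripper_force: 25.0
```

play_rows(
  rows=[
    [[0.5,-0.07,0.01,0,0],[0.5,-0.14,0.02,0,0],[0.5,-0.21,0.031,0,0],[0.5,-0.28,0.041,0,0],[0.5,-0.34,0.05,0,0],[0.5,-0.38,0.056,0,0],[0.5,-0.4,0.059,0,0],[0.5,-0.4,0.059,0,0]],
  ],
)

```text
time_s: 8.55
tcp_pos: [0.6137, 0.2532, 0.1644]
eef_rot: [179.9, -0.2, -120.0]
contact_force: [0.5, -0.2, -2.1]
gripper_width: 0.0612
gripper_force: 25.0
```

```bash
python3 - <<'E'
from h import *
go(.6175,.2605,.061)
c,im,_=wrist("w6")
s=r.capture("side")[:,:,::-1]
cv2.imwrite("pics/m6.png",np.hstack([cv2.resize(im,(400,300)),cv2.resize(s[60:300,220:540],(400,300))]))
E
```

```text
go [-0.016  0.001  0.207] turn 0.0 | at [613.7 253.2 164.4] yaw [ 179.9   -0.2 -120. ] t 8.55 w 61.2 F 25.0 [ 0.5 -0.2 -2.1]
```

View pics/m6.png

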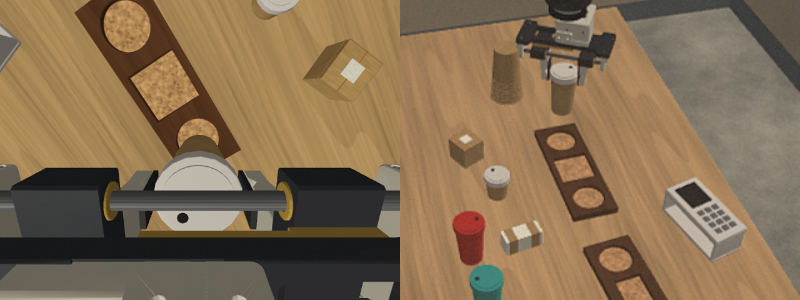

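The cup hangs upright in the jaws above the far round well (side px ~(350,150)). Lowering.

play_rows(
  rows=[
    [[0.5,-0.008,0,0.01,0],[0.5,-0.016,0.001,0.03,0],[0.5,-0.016,0.001,0.06,0],[0.5,-0.016,0.001,0.09,0],[0.5,-0.016,0.001,0.12,0],[0.5,-0.016,0.001,0.14,0],[0.5,-0.016,0.001,0.155,0],[0.5,-0.016,0.001,0.165,0]],
  ],
)

```text
time_s: 9.32
tcp_pos: [0.6174, 0.258, 0.0837]
eef_rot: [180.0, -0.1, -120.1]
contact_force: [0.2, -0.6, -1.3]
gripper_width: 0.0616
gripper_force: 25.0
```

```bash
python3 - <<'E'
from h import *
go(.6175,.2605,.061)
s=r.capture("side")[:,:,::-1][90:240,290:430]; t=r.capture("scene")[:,:,::-1][200:310,370:480]
cv2.imwrite("pics/m7.png",np.hstack([cv2.resize(s,(400,428),interpolation=cv2.INTER_CUBIC),cv2.resize(t,(400,428),interpolation=cv2.INTER_CUBIC)]))
E
```

```text
go [-0.004  0.002  0.045] turn 0.0 | at [617.4 258.   83.7] yaw [ 1.800e+02 -1.000e-01 -1.201e+02] t 9.32 w 61.6 F 25.0 [ 0.2 -0.6 -1.3]
```

View pics/m7.png

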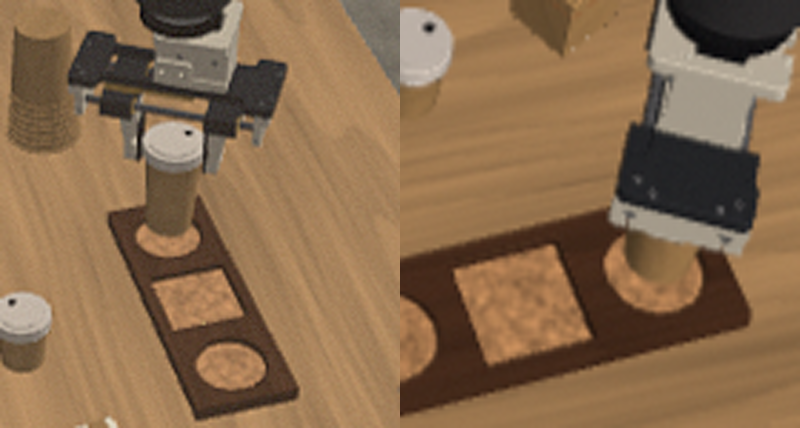

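The foot is centred over the well in both views, about 22 mm up. Lowering to the floor slowly.

play_rows(
  rows=[
    [[0.5,-0.004,0,0.008,0],[0.5,-0.004,0,0.016,0],[0.5,-0.004,0,0.024,0],[0.5,-0.004,0,0.031,0],[0.5,-0.004,0,0.036,0],[0.5,-0.004,0,0.04,0],[0.5,-0.004,0,0.043,0],[0.5,-0.004,0,0.045,0]],
  ],
)

```text
time_s: 10.08
tcp_pos: [0.6187, 0.2602, 0.0622]
eef_rot: [180.0, -0.0, -120.1]
contact_force: [0.1, 0.2, -2.5]
gripper_width: 0.0613
gripper_force: 25.0
```

play_rows(
  rows=[
    [[0.5,0,0,0.001,0],[0.5,0,0,0.001,0],[0.28,0,0,0.001,0],[0.25,0,0,0.001,0],[0.2,0,0,0,0],[0.15,0,0,0,0],[0,0,0,0,0],[0,0,0,0,0]],
  ],
)

```text
time_s: 10.75
tcp_pos: [0.6189, 0.2603, 0.0626]
eef_rot: [-180.0, 0.0, -120.1]
contact_force: [-0.1, 0.9, -0.5]
gripper_width: 0.0824
gripper_force: 0.0
```

```bash
python3 - <<'E'
from h import *
go(.50,.20,.185,-88.5)
E
```

```text
go [ 0.224  0.145 -0.245] turn -0.367 | at [618.9 260.3  62.6] yaw [-180.     0.  -120.1] t 10.75 w 82.4 F 0.0 [-0.1  0.9 -0.5]
```

play_rows(
  rows=[
    [[0,0,0,-0.03,0],[0,0,0,-0.1,0],[0,0,0,-0.18,0],[0,0,0,-0.25,-0.05],[0,0.03,0.06,-0.25,-0.12],[0,0.07,0.12,-0.25,-0.2],[0,0.11,0.18,-0.25,-0.28],[0,0.15,0.25,-0.25,-0.36]],
  ],
)

```text
time_s: 11.42
tcp_pos: [0.472, 0.2575, 0.1872]
eef_rot: [-180.0, 0.0, -88.9]
contact_force: [-0.9, 1.2, 1.0]
gripper_width: 0.0874
gripper_force: 0.0
```

```bash
python3 - <<'E'
from h import *
go(.40,.258,.188,-88.5)
c,im,(H,S,V)=wrist("w8")
for k in blobs((S<70)&(V>150),60): print(k.mean(0).round(),cv2.contourArea(k),rect(ray(c,k,.055)))
E
```

```text
go [-0.004  0.144 -0.002] turn -0.004 | at [472.  257.5 187.2] yaw [-180.     0.   -88.9] t 11.42 w 87.4 F 0.0 [-0.9  1.2  1. ]
[385. 477.] 69.0 (array([384.4, 561.4]), array([17.9, 10.4]), 1.2)
[258. 476.] 65.0 (array([533.5, 564.5]), array([15. , 10.4]), 1.2)
[ 96. 477.] 918.0 (array([721.7, 566.3]), array([228.6,  14.9]), 1.2)
[462. 354.] 931.5 (array([316.7, 397.1]), array([36.4, 35.7]), 1.2)
[431. 289.] 103.0 (array([356.6, 323.8]), array([ 8.9, 37.8]), 39.0)
[625. 272.] 86.5 (array([171.8, 304.3]), array([ 3.7, 34.9]), 68.6)
[400. 236.] 555.5 (array([393.2, 271.7]), array([24.5, 22.9]), 28.6)
[131. 238.] 4512.0 (array([645.5, 279.3]), array([70.7, 77.2]), 73.2)
[363.  82.] 3829.5 (array([435.6, 139. ]), array([57.7, 55.2]), 1.1)
```

View pics/w8.png

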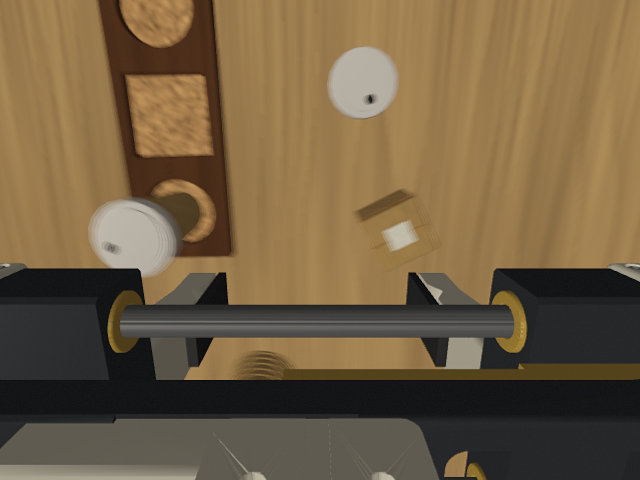

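The tall cup stands in its well (lid at (131,238)). Box sticker at (400,236), sides at about 28°, but blurred by motion. Moving over it aligned, then measuring at rest.

play_rows(
  rows=[
    [[0,-0.01,0.05,0,-0.06],[0,-0.015,0.1,0,-0.14],[0,-0.02,0.14,0,-0.2],[0,-0.02,0.156,0,-0.27],[0,-0.02,0.156,0,-0.315],[0,-0.02,0.156,0,-0.315],[0,-0.02,0.156,0,-0.315],[0,-0.02,0.156,0,-0.315]],
  ],
)

```text
time_s: 12.13
tcp_pos: [0.3951, 0.2669, 0.1874]
eef_rot: [-180.0, 0.0, -62.2]
contact_force: [-0.1, -0.9, -1.0]
gripper_width: 0.0878
gripper_force: 0.0
```

```bash
python3 - <<'E'
from h import *
go(.394,.266,.188,-61.4)
c,im,(H,S,V)=wrist("w9")
for k in blobs((S<70)&(V>150),60):
    p=ray(c,k,.055)
    if abs(p.mean(0)-[.394,.266]).max()<.06: print(k.mean(0).round(),cv2.contourArea(k),rect(p))
cv2.imwrite("pics/w9c.png",cv2.resize(im[120:320,200:440],None,fx=2.5,fy=2.5))
E
```

```text
go [ 0.     0.003 -0.001] turn -0.01 | at [395.1 266.9 187.4] yaw [-180.     0.   -62.2] t 12.13 w 87.8 F 0.0 [-0.1 -0.9 -1. ]
[312. 223.] 506.0 (array([397. , 272.5]), array([21.7, 21.1]), 27.8)
```

View pics/w9c.png

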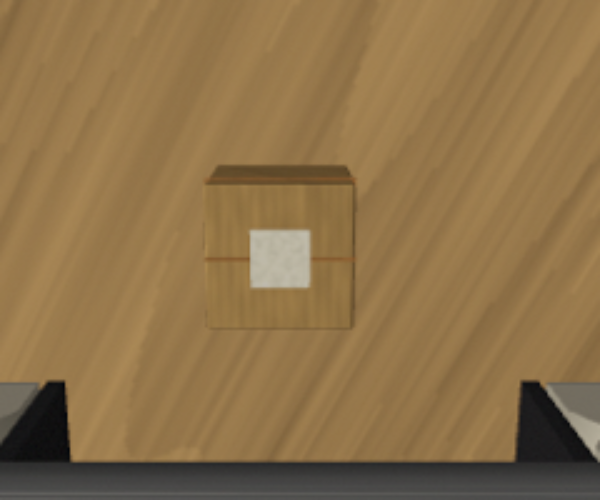

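Box seen square to the jaws, sticker centred at crop (280,259), px (312,223). Cross-checking its position with the fixed cameras.

```bash
python3 - <<'E'
from h import *
print(ray(r.camera_info("side"),[[272.7,171.2]],.055)*1000,ray(r.camera_info("scene"),[[417.3,190.3]],.055)*1000)
go(.397,.2705,.03)
E
```

```text
[[399.27856888 270.89554937]] [[396.53642447 274.94629082]]
go [-0.005 -0.007  0.315] turn 0.0 | at [395.1 266.8 187.3] yaw [180.   -0.  -62.2] t 12.18 w 87.8 F 0.0 [-0.8  0.8  0.5]
```

All three views agree on about (397.5, 272.5). Going down with the 25 mm fingertip correction, to reported z 5 mm.

play_rows(
  rows=[
    [[0,-0.008,-0.009,0.05,-0.01],[0,-0.008,-0.009,0.12,-0.01],[0,-0.008,-0.009,0.19,-0.01],[0,-0.008,-0.009,0.25,-0.01],[0,-0.008,-0.009,0.3,-0.01],[0,-0.008,-0.009,0.335,-0.01],[0,-0.008,-0.009,0.355,-0.01],[0,-0.008,-0.009,0.365,-0.01]],
  ],
  squeeze=20,
)

```text
time_s: 12.85
tcp_pos: [0.3966, 0.2713, 0.0029]
eef_rot: [179.8, -0.1, -61.3]
contact_force: [-0.4, -0.7, -0.2]
gripper_width: 0.0875
gripper_force: 0.0
```

play_rows(
  rows=[
    [[0.1,0,0,0,0],[0.2,0,0,0,0],[0.28,0,0,0,0],[0.34,0,0,0,0],[0.4,0,0,0,0],[0.45,0,0,0,0],[0.45,0,0,0,0],[0.45,0,0,0,0]],
  ],
)

```text
time_s: 13.52
tcp_pos: [0.3973, 0.2729, 0.0055]
eef_rot: [-179.9, 0.0, -61.2]
contact_force: [-0.6, -0.6, 7.0]
gripper_width: 0.0563
gripper_force: 19.9
```

Gripped at 56.3 mm. Lift, carry and turn to the square well.

play_rows(
  rows=[
    [[0.5,0,0,-0.02,0],[0.5,0,0,-0.06,0],[0.5,0,0,-0.12,0],[0.5,0,0,-0.18,0],[0.5,0.02,-0.014,-0.22,0],[0.5,0.06,-0.042,-0.24,0.04],[0.5,0.11,-0.078,-0.24,0.1],[0.5,0.16,-0.114,-0.24,0.17]],
  ],
  squeeze=25,
)

```text
time_s: 14.18
tcp_pos: [0.4865, 0.23, 0.1263]
eef_rot: [-179.9, 0.1, -76.0]
contact_force: [-0.3, 0.1, -1.7]
gripper_width: 0.0557
gripper_force: 24.9
```

```bash
python3 - <<'E'
from h import *
go(.620,.1655,.0145,-88.5)
E
```

```text
go [ 0.19  -0.228  0.224] turn 0.146 | at [486.5 230.  126.3] yaw [-1.799e+02  1.000e-01 -7.600e+01] t 14.18 w 55.7 F 24.9 [-0.3  0.1 -1.7]
```

play_rows(
  rows=[
    [[0.5,0.05,-0.06,0,0.06],[0.5,0.1,-0.12,0,0.12],[0.5,0.14,-0.17,0,0.146],[0.5,0.175,-0.21,0.02,0.146],[0.5,0.19,-0.228,0.06,0.146],[0.5,0.19,-0.228,0.11,0.146],[0.5,0.19,-0.228,0.15,0.146],[0.5,0.19,-0.228,0.17,0.146]],
  ],
)

```text
time_s: 14.85
tcp_pos: [0.6175, 0.1643, 0.0365]
eef_rot: [179.7, -0.1, -88.5]
contact_force: [-0.3, -0.3, -0.8]
gripper_width: 0.0556
gripper_force: 24.9
```

```bash
python3 - <<'E'
from h import *
go(.620,.1655,.0145,-88.5)
s=r.capture("side")[:,:,::-1][120:240,310:430]; t=r.capture("scene")[:,:,::-1][200:310,360:480]; c,im,_=wrist("w10")
cv2.imwrite("pics/m10.png",np.hstack([cv2.resize(s,(260,260)),cv2.resize(t,(260,260)),cv2.resize(im[120:440,160:480],(260,260))]))
E
```

```text
go [-0.002 -0.005  0.044] turn 0.001 | at [617.5 164.3  36.5] yaw [ 1.797e+02 -1.000e-01 -8.850e+01] t 14.85 w 55.6 F 24.9 [-0.3 -0.3 -0.8]
```

View pics/m10.png

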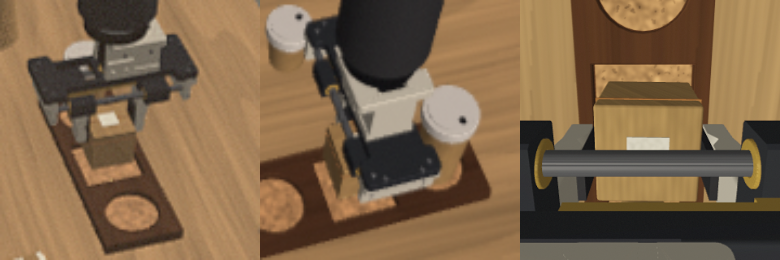

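The box is square over the square well, about 22 mm up. That was my last picture, so numbers only from here. Lowering slowly.

play_rows(
  rows=[
    [[0.5,-0.002,-0.004,0.008,0],[0.5,-0.002,-0.004,0.016,0],[0.5,-0.002,-0.004,0.024,0],[0.5,-0.002,-0.004,0.031,0],[0.5,-0.002,-0.004,0.036,0],[0.5,-0.002,-0.004,0.04,0],[0.5,-0.002,-0.004,0.043,0],[0.5,-0.002,-0.004,0.044,0]],
  ],
)

```text
time_s: 15.67
tcp_pos: [0.6211, 0.1666, 0.0176]
eef_rot: [180.0, -0.0, -88.4]
contact_force: [-0.7, 1.1, -1.1]
gripper_width: 0.056
gripper_force: 24.9
```

play_rows(
  rows=[
    [[0.5,0,0,0.002,0],[0.5,0,0,0.002,0],[0.5,0,0,0.002,0],[0.5,0,0,0.002,0],[0.5,0,0,0.002,0],[0.5,0,0,0.002,0],[0.5,0,0,0.002,0],[0.5,0,0,0.002,0]],
  ],
)

```text
time_s: 16.33
tcp_pos: [0.6212, 0.1667, 0.0169]
eef_rot: [-180.0, 0.0, -88.4]
contact_force: [-0.5, -0.3, -1.2]
gripper_width: 0.0556
gripper_force: 24.9
```

Still carrying its weight (-1.2 N), so creep down.

play_rows(
  rows=[
    [[0.5,0,0,0.001,0],[0.5,0,0,0.002,0],[0.5,0,0,0.003,0],[0.5,0,0,0.004,0],[0.5,0,0,0.005,0],[0.5,0,0,0.006,0],[0.5,0,0,0.006,0],[0.5,0,0,0.006,0]],
  ],
)

```text
time_s: 17.0
tcp_pos: [0.6212, 0.1667, 0.0138]
eef_rot: [180.0, -0.0, -88.4]
contact_force: [0.0, 0.3, -1.4]
gripper_width: 0.0563
gripper_force: 24.9
```

play_rows(
  rows=[
    [[0.5,0,0,0.001,0],[0.5,0,0,0.001,0],[0.5,0,0,0.002,0],[0.5,0,0,0.002,0],[0.5,0,0,0.003,0],[0.5,0,0,0.003,0],[0.5,0,0,0.003,0],[0.5,0,0,0.003,0]],
  ],
)

```text
time_s: 17.67
tcp_pos: [0.6213, 0.1667, 0.0136]
eef_rot: [-180.0, 0.0, -88.3]
contact_force: [-5.1, 0.0, 8.9]
gripper_width: 0.0555
gripper_force: 24.9
```

Contact (+9 N) at z 13.6 mm, as predicted (5.5 + 8). Releasing and rising.

play_rows(
  rows=[
    [[0.36,0,0,0,0],[0.34,0,0,0,0],[0.3,0,0,0,0],[0.25,0,0,0,0],[0.2,0,0,0,0],[0.1,0,0,0,0],[0,0,0,0,0],[0,0,0,0,0]],
  ],
)

```text
time_s: 18.33
tcp_pos: [0.6212, 0.1667, 0.0122]
eef_rot: [180.0, -0.0, -88.4]
contact_force: [0.4, -0.1, 0.3]
gripper_width: 0.0839
gripper_force: 0.0
```

play_rows(
  rows=[
    [[0,0,0,-0.02,0],[0,0,0,-0.06,0],[0,0,0,-0.12,0],[0,0,0,-0.19,0],[0,0,0,-0.26,0],[0,0,0,-0.32,0],[0,0,0,-0.35,0],[0,0,0,-0.35,0]],
  ],
)

```text
time_s: 19.0
tcp_pos: [0.6235, 0.1675, 0.1935]
eef_rot: [-179.6, 0.2, -88.3]
contact_force: [0.6, 0.7, 0.6]
gripper_width: 0.0874
gripper_force: 0.0
```

```bash
python3 - <<'E'
from h import *
go(.405,-.22,.19)
# check: box top sticker, tall-cup lid in fixed views
for n in("side","scene"):
    c=r.camera_info(n); im=r.capture(n)[:,:,::-1].copy(); H,S,V=[a.astype(int) for a in cv2.split(cv2.cvtColor(im,cv2.COLOR_BGR2HSV))]
    for k in blobs((S<70)&(V>130),25):
        for z,nm in((.113,"cup"),(.063,"box")):
            p=ray(c,k,z); q=p.mean(0)
            if abs(q-[.618,.26 if nm=="cup" else .166]).max()<.03: print(n,nm,circ(p),rect(p))
go(.405,-.22,.19)
E
```

```text
go [0.762 0.459 0.007] turn 0.0 | at [623.5 167.5 193.5] yaw [-179.6    0.2  -88.3] t 19.0 w 87.4 F 0.0 [0.6 0.7 0.6]
side box (array([621.8, 167.4]), 26.6) (array([622.1, 166.8]), array([21.1, 23. ]), 1.9)
side cup (array([620.2, 255.6]), 71.0) (array([618.9, 258. ]), array([59.8, 61.2]), 67.7)
scene box (array([619.9, 168.1]), 26.4) (array([619.4, 168. ]), array([21.6, 20.2]), 2.6)
scene cup (array([601.5, 252.2]), 110.3) (array([620.7, 251.3]), array([ 71.6, 107.7]), 1.1)
go [ 0.761  0.455 -0.003] turn 0.0 | at [621.3 166.9 188.7] yaw [-1.799e+02  1.000e-01 -8.840e+01] t 19.1 w 87.7 F 0.0 [-0.3  0.1 -1.3]
```

Box confirmed in the square well at (621,168), rotated about 2°. Now to the jar.

play_rows(
  rows=[
    [[0,0.06,0.03,0,0],[0,0.13,0.065,0,0],[0,0.2,0.1,0,0],[0,0.27,0.135,0,0],[0,0.34,0.17,0,0],[0,0.41,0.205,0,0],[0,0.48,0.24,0,0],[0,0.55,0.275,0,0]],
  ],
)

```text
time_s: 19.77
tcp_pos: [0.4896, -0.1135, 0.1865]
eef_rot: [179.9, 0.0, -88.4]
contact_force: [0.8, -1.0, 0.7]
gripper_width: 0.0879
gripper_force: 0.0
```

play_rows(
  rows=[
    [[0,0.07,0.036,0,0],[0,0.14,0.072,0,0],[0,0.21,0.108,0,0],[0,0.28,0.144,0,0],[0,0.33,0.17,0,0],[0,0.357,0.183,0,0],[0,0.357,0.183,0,0],[0,0.357,0.183,0,0]],
  ],
)

```text
time_s: 20.43
tcp_pos: [0.4041, -0.2936, 0.1864]
eef_rot: [179.9, 0.0, -88.5]
contact_force: [0.2, 0.8, -1.3]
gripper_width: 0.088
gripper_force: 0.0
```

```bash
python3 - <<'E'
from h import *
go(.405,-.293,.005)
c,im,(H,S,V)=wrist("w11")
for k in blobs((S<60)&(V>110),300):
    p=ray(c,k,.055)
    if abs(p.mean(0)-[.405,-.293]).max()<.05: print(k.mean(0).round(),circ(p))
E
```

```text
go [-0.001 -0.002  0.363] turn 0.0 | at [ 404.1 -293.6  186.4] yaw [179.9   0.  -88.5] t 20.43 w 88.0 F 0.0 [ 0.2  0.8 -1.3]
[314. 219.] (array([ 405.5, -293.5]), 46.9)
```

Jar lid measured at (405.5,-293.5), 46.9 mm wide, as it should be. Descend and grip.

play_rows(
  rows=[
    [[0,0,-0.003,0.05,0],[0,0,-0.003,0.12,0],[0,0,-0.003,0.19,0],[0,0,-0.003,0.25,0],[0,0,-0.003,0.3,0],[0,0,-0.003,0.335,0],[0,0,-0.003,0.355,0],[0,0,-0.003,0.363,0]],
  ],
  squeeze=20,
)

```text
time_s: 21.15
tcp_pos: [0.4058, -0.2917, 0.0037]
eef_rot: [179.8, 0.1, -88.3]
contact_force: [-0.2, -0.6, -0.5]
gripper_width: 0.088
gripper_force: 0.0
```

play_rows(
  rows=[
    [[0.15,0,0,0,0],[0.25,0,0,0,0],[0.35,0,0,0,0],[0.4,0,0,0,0],[0.5,0,0,0,0],[0.55,0,0,0,0],[0.55,0,0,0,0],[0.55,0,0,0,0]],
  ],
)

```text
time_s: 21.82
tcp_pos: [0.4067, -0.2932, 0.0063]
eef_rot: [-180.0, -0.0, -88.4]
contact_force: [-1.3, 1.3, 5.1]
gripper_width: 0.0468
gripper_force: 20.0
```

play_rows(
  rows=[
    [[0.6,0,0,-0.02,0],[0.6,0,0,-0.06,0],[0.6,0,0,-0.12,0],[0.6,0,0,-0.18,0],[0.6,-0.02,-0.013,-0.23,0],[0.6,-0.06,-0.038,-0.24,0],[0.6,-0.11,-0.07,-0.24,0],[0.6,-0.17,-0.108,-0.24,0]],
  ],
  squeeze=25,
)

```text
time_s: 22.48
tcp_pos: [0.4584, -0.2062, 0.1266]
eef_rot: [-179.9, 0.0, -88.5]
contact_force: [0.9, -0.6, -2.1]
gripper_width: 0.0466
gripper_force: 25.0
```

play_rows(
  rows=[
    [[0.6,-0.065,-0.041,0,0],[0.6,-0.13,-0.082,0,0],[0.6,-0.195,-0.123,0,0],[0.6,-0.26,-0.165,0,0],[0.6,-0.325,-0.206,0,0],[0.6,-0.39,-0.247,0,0],[0.6,-0.45,-0.285,0,0],[0.6,-0.5,-0.317,0,0]],
  ],
)

```text
time_s: 23.15
tcp_pos: [0.6104, 0.0502, 0.1254]
eef_rot: [180.0, 0.0, -88.3]
contact_force: [0.7, -0.3, -1.4]
gripper_width: 0.0467
gripper_force: 25.0
```

```bash
python3 - <<'E'
from h import *
go(.623,.0705,.0143,-88.5)
c=r.camera_info("side"); im=r.capture("side")[:,:,::-1].copy(); cv2.imwrite("pics/s12.png",im)
E
```

```text
go [-0.04  -0.026  0.222] turn 0.002 | at [610.4  50.2 125.4] yaw [180.    0.  -88.3] t 23.15 w 46.7 F 25.0 [ 0.7 -0.3 -1.4]
```

play_rows(
  rows=[
    [[0.6,-0.02,-0.013,0.02,0],[0.6,-0.035,-0.023,0.05,0],[0.6,-0.042,-0.027,0.09,0],[0.6,-0.042,-0.027,0.13,0],[0.6,-0.042,-0.027,0.16,0],[0.6,-0.042,-0.027,0.18,0],[0.6,-0.042,-0.027,0.19,0],[0.6,-0.042,-0.027,0.196,0]],
  ],
)

```text
time_s: 23.87
tcp_pos: [0.6221, 0.0687, 0.0269]
eef_rot: [179.9, -0.0, -88.4]
contact_force: [-0.5, 0.3, -0.6]
gripper_width: 0.0465
gripper_force: 25.0
```

play_rows(
  rows=[
    [[0.6,0,0,0.005,0],[0.6,0,0,0.01,0],[0.6,0,0,0.013,0],[0.6,0,0,0.015,0],[0.6,0,0,0.017,0],[0.6,0,0,0.018,0],[0.6,0,0,0.019,0],[0.6,0,0,0.019,0]],
  ],
)

```text
time_s: 24.53
tcp_pos: [0.6225, 0.0692, 0.0184]
eef_rot: [-180.0, 0.0, -88.4]
contact_force: [-0.5, 0.3, -1.0]
gripper_width: 0.0464
gripper_force: 25.0
```

```bash
python3 - <<'E'
from h import *
go(.623,.0705,.0143,-88.5)
E
```

```text
go [-0.003 -0.001  0.008] turn 0.002 | at [622.5  69.2  18.4] yaw [-180.     0.   -88.4] t 24.53 w 46.4 F 25.0 [-0.5  0.3 -1. ]
```

play_rows(
  rows=[
    [[0.6,-0.002,0,0.002,0],[0.6,-0.002,0,0.004,0],[0.6,-0.002,0,0.005,0],[0.6,-0.002,0,0.006,0],[0.6,-0.002,0,0.007,0],[0.6,-0.002,0,0.008,0],[0.6,-0.002,0,0.009,0],[0.6,-0.002,0,0.009,0]],
  ],
)

```text
time_s: 25.2
tcp_pos: [0.6225, 0.0702, 0.0143]
eef_rot: [-180.0, -0.0, -88.4]
contact_force: [-1.9, -0.1, 2.3]
gripper_width: 0.046
gripper_force: 25.0
```

Set down at the expected height with light contact. Release, rise and move to the small cup.

play_rows(
  rows=[
    [[0.45,0,0,0,0],[0.43,0,0,0,0],[0.4,0,0,0,0],[0.35,0,0,0,0],[0.25,0,0,0,0],[0.1,0,0,0,0],[0,0,0,0,0],[0,0,0,0,0]],
  ],
)

```text
time_s: 25.87
tcp_pos: [0.6225, 0.0702, 0.0138]
eef_rot: [180.0, -0.0, -88.4]
contact_force: [-1.2, 0.1, -0.1]
gripper_width: 0.078
gripper_force: 0.0
```

play_rows(
  rows=[
    [[0,0,0,-0.02,0],[0,0,0,-0.06,0],[0,0,0,-0.12,0],[0,0,0,-0.19,0],[0,0,0,-0.26,0],[0,-0.02,0.05,-0.32,0],[0,-0.05,0.12,-0.34,0],[0,-0.08,0.19,-0.34,0]],
  ],
)

```text
time_s: 26.53
tcp_pos: [0.5274, 0.1081, 0.1878]
eef_rot: [-179.7, 0.1, -88.4]
contact_force: [-0.4, 1.2, 0.9]
gripper_width: 0.0876
gripper_force: 0.0
```

play_rows(
  rows=[
    [[0,-0.03,0.08,0,0],[0,-0.05,0.15,0,0],[0,-0.06,0.177,0,0],[0,-0.06,0.177,0,0],[0,-0.06,0.177,0,0],[0,-0.06,0.177,0,0],[0,-0.06,0.177,0,0],[0,-0.06,0.177,0,0]],
  ],
)

```text
time_s: 27.2
tcp_pos: [0.4377, 0.1347, 0.1837]
eef_rot: [180.0, -0.0, -88.4]
contact_force: [0.1, 0.9, 0.2]
gripper_width: 0.0875
gripper_force: 0.0
```

```bash
python3 - <<'E'
from h import *
c,im,(H,S,V)=wrist("w13")
for k in blobs((S<45)&(V>120),300):
    p=ray(c,k,.062)
    if abs(p.mean(0)-[.437,.135]).max()<.05: print("small",k.mean(0).round(),circ(p)); 
for n in("side","scene"):
    c=r.camera_info(n); im=r.capture(n)[:,:,::-1].copy(); H,S,V=[a.astype(int) for a in cv2.split(cv2.cvtColor(im,cv2.COLOR_BGR2HSV))]
    for k in blobs((S<60)&(V>120),25):
        p=ray(c,k,.063); q=p.mean(0)
        if abs(q-[.623,.07]).max()<.03: print(n,"jar",circ(p))
        if abs(q-[.621,.167]).max()<.03: print(n,"box",circ(p))
go(.437,.135,.0096)
E
```

```text
small [316. 226.] (array([438.3, 139.2]), 55.7)
side jar (array([625.1,  68.3]), 51.7)
side box (array([621.4, 165.6]), 24.5)
scene jar (array([624.2,  70.8]), 51.9)
scene box (array([619.1, 168. ]), 25.2)
go [-0.001  0.001  0.348] turn 0.0 | at [437.4 134.6 183.5] yaw [180.   -0.  -88.4] t 27.35 w 87.8 F 0.0 [-0.3  0.1  0.6]
```

Jar standing in its well at about (624,70). Small cup lid at (438,138), 55.7 mm wide. Descend and grip.

play_rows(
  rows=[
    [[0,-0.005,0,0.05,0],[0,-0.005,0,0.12,0],[0,-0.005,0,0.19,0],[0,-0.005,0,0.25,0],[0,-0.005,0,0.3,0],[0,-0.005,0,0.33,0],[0,-0.005,0,0.342,0],[0,-0.005,0,0.348,0]],
  ],
  squeeze=15,
)

```text
time_s: 28.02
tcp_pos: [0.4367, 0.1368, 0.0088]
eef_rot: [179.9, -0.1, -88.4]
contact_force: [-0.4, -0.5, 1.0]
gripper_width: 0.088
gripper_force: 0.0
```

play_rows(
  rows=[
    [[0.1,0,0,0,0],[0.2,0,0,0,0],[0.28,0,0,0,0],[0.34,0,0,0,0],[0.4,0,0,0,0],[0.45,0,0,0,0],[0.45,0,0,0,0],[0.45,0,0,0,0]],
  ],
)

```text
time_s: 28.68
tcp_pos: [0.4374, 0.1378, 0.0105]
eef_rot: [-179.9, 0.0, -88.3]
contact_force: [-0.8, -0.4, 5.8]
gripper_width: 0.0553
gripper_force: 15.0
```

```bash
python3 - <<'E'
from h import *
go(.6225,-.105,.13,-84.6)
E
```

```text
go [ 0.496 -0.356 -0.239] turn -0.044 | at [437.4 137.8  10.5] yaw [-179.9    0.   -88.3] t 28.68 w 55.3 F 15.0 [-0.8 -0.4  5.8]
```

play_rows(
  rows=[
    [[0.5,0,0,-0.01,0],[0.5,0,0,-0.04,0],[0.5,0,0,-0.09,0],[0.5,0,0,-0.15,0],[0.5,0.01,-0.007,-0.2,0],[0.5,0.04,-0.029,-0.23,0],[0.5,0.09,-0.065,-0.24,0],[0.5,0.15,-0.108,-0.24,0]],
  ],
  squeeze=22,
)

```text
time_s: 29.35
tcp_pos: [0.4941, 0.0644, 0.1323]
eef_rot: [-179.8, 0.1, -88.2]
contact_force: [0.4, 1.7, -1.1]
gripper_width: 0.0554
gripper_force: 22.0
```

play_rows(
  rows=[
    [[0.5,0.06,-0.043,0,0],[0.5,0.12,-0.086,0,0],[0.5,0.18,-0.129,0,0],[0.5,0.24,-0.172,0,0],[0.5,0.29,-0.208,0,0],[0.5,0.325,-0.233,0,0],[0.5,0.342,-0.245,0,0],[0.5,0.346,-0.248,0,0]],
  ],
)

```text
time_s: 30.02
tcp_pos: [0.6221, -0.107, 0.129]
eef_rot: [179.9, -0.0, -88.5]
contact_force: [1.2, -0.3, -0.1]
gripper_width: 0.0554
gripper_force: 22.0
```

play_rows(
  rows=[
    [[0.5,0,0,0.02,0],[0.5,0,0,0.06,0],[0.5,0,0,0.1,0],[0.5,0,0,0.14,0],[0.5,0,0,0.17,0],[0.5,0,0,0.19,0],[0.5,0,0,0.2,0],[0.5,0,0,0.205,0]],
  ],
)

```text
time_s: 30.68
tcp_pos: [0.6214, -0.1047, 0.0267]
eef_rot: [179.9, -0.0, -88.3]
contact_force: [0.1, -0.6, -1.2]
gripper_width: 0.0556
gripper_force: 22.0
```

```bash
python3 - <<'E'
from h import *
go(.6225,-.105,.0185,-84.6)
E
```

```text
go [ 0.001 -0.002  0.016] turn -0.043 | at [ 621.4 -104.7   26.7] yaw [179.9  -0.  -88.3] t 30.68 w 55.6 F 22.0 [ 0.1 -0.6 -1.2]
```

play_rows(
  rows=[
    [[0.5,0,-0.002,0.003,0],[0.5,0,-0.002,0.006,0],[0.5,0,-0.002,0.008,0],[0.5,0,-0.002,0.01,0],[0.5,0,-0.002,0.012,0],[0.5,0,-0.002,0.014,0],[0.5,0,-0.002,0.015,0],[0.5,0,-0.002,0.016,0]],
  ],
)

```text
time_s: 31.35
tcp_pos: [0.623, -0.1054, 0.0194]
eef_rot: [-180.0, 0.0, -88.4]
contact_force: [-1.0, 0.9, -0.9]
gripper_width: 0.0554
gripper_force: 22.0
```

play_rows(
  rows=[
    [[0.5,0,0,0.001,0],[0.5,0,0,0.001,0],[0.5,0,0,0.002,0],[0.5,0,0,0.002,0],[0.5,0,0,0.002,0],[0.5,0,0,0.002,0],[0.5,0,0,0.002,0],[0.5,0,0,0.002,0]],
  ],
)

```text
time_s: 32.02
tcp_pos: [0.6231, -0.1054, 0.0185]
eef_rot: [-180.0, -0.0, -88.4]
contact_force: [-1.0, -0.6, 2.8]
gripper_width: 0.0555
gripper_force: 22.0
```

Contact at the expected 18.5 mm. Release, rise and go over the carton, turning across it.

play_rows(
  rows=[
    [[0.36,0,0,0,0],[0.34,0,0,0,0],[0.3,0,0,0,0],[0.25,0,0,0,0],[0.2,0,0,0,0],[0.1,0,0,0,0],[0,0,0,0,0],[0,0,0,0,0]],
  ],
)

```text
time_s: 32.68
tcp_pos: [0.623, -0.1054, 0.0183]
eef_rot: [180.0, -0.0, -88.4]
contact_force: [1.0, -0.6, 0.6]
gripper_width: 0.084
gripper_force: 0.0
```

play_rows(
  rows=[
    [[0,0,0,-0.02,0],[0,0,0,-0.06,0],[0,0,0,-0.12,0],[0,0,0,-0.19,0],[0,0,0,-0.26,0.05],[0,-0.03,0.05,-0.31,0.13],[0,-0.06,0.11,-0.33,0.21],[0,-0.1,0.17,-0.33,0.29]],
  ],
)

```text
time_s: 33.35
tcp_pos: [0.5375, -0.0579, 0.187]
eef_rot: [-179.7, 0.2, -113.7]
contact_force: [-0.0, 1.8, 0.0]
gripper_width: 0.0875
gripper_force: 0.0
```

```bash
python3 - <<'E'
from h import *
go(.455,-.016,.19,-173)
E
```

```text
go [-0.01   0.185 -0.006] turn 0.69 | at [537.5 -57.9 187. ] yaw [-179.7    0.2 -113.7] t 33.35 w 87.5 F 0.0 [-0.   1.8  0. ]
```

play_rows(
  rows=[
    [[0,0,0.05,0,0.08],[0,-0.005,0.1,0,0.16],[0,-0.01,0.15,0,0.24],[0,-0.01,0.185,0,0.32],[0,-0.01,0.185,0,0.4],[0,-0.01,0.185,0,0.48],[0,-0.01,0.185,0,0.56],[0,-0.01,0.185,0,0.64]],
  ],
)

```text
time_s: 34.02
tcp_pos: [0.4536, -0.0165, 0.1844]
eef_rot: [180.0, 0.1, -168.6]
contact_force: [-0.0, -0.9, 0.3]
gripper_width: 0.0874
gripper_force: 0.0
```

play_rows(
  rows=[
    [[0,0,0,0,0.05],[0,0,0,0,0.05],[0,0,0,0,0.05],[0,0,0,0,0.05],[0,0,0,0,0.05],[0,0,0,0,0.05],[0,0,0,0,0.05],[0,0,0,0,0.05]],
  ],
)

```text
time_s: 34.68
tcp_pos: [0.4536, -0.0167, 0.1833]
eef_rot: [-180.0, -0.0, -172.6]
contact_force: [0.5, -0.0, -0.3]
gripper_width: 0.0876
gripper_force: 0.0
```

```bash
python3 - <<'E'
from h import *
go(.455,-.016,.0,-173)
c,im,(H,S,V)=wrist("w14")
for k in blobs((S<60)&(V>120),60):
    p=ray(c,k,.04)
    if abs(p.mean(0)-[.455,-.016]).max()<.06: print("white",k.mean(0).round(),cv2.contourArea(k),rect(p))
print("tcp px ok"); 
for n in("side","scene"):
    c=r.camera_info(n); im=r.capture(n)[:,:,::-1].copy(); H,S,V=[a.astype(int) for a in cv2.split(cv2.cvtColor(im,cv2.COLOR_BGR2HSV))]
    for k in blobs((S<60)&(V>120),20):
        p=ray(c,k,.04)
        if abs(p.mean(0)-[.455,-.016]).max()<.06: print(n,"white",k.mean(0).round(),cv2.contourArea(k),rect(p))
        p=ray(c,k,.070)
        if abs(p.mean(0)-[.6225,-.105]).max()<.04: print(n,"smallcup",circ(p))
E
```

```text
go [-0.003  0.001  0.367] turn 0.005 | at [453.6 -16.7 183.3] yaw [-180.    -0.  -172.6] t 34.68 w 87.6 F 0.0 [ 0.5 -0.  -0.3]
white [323. 253.] 161.5 (array([489.1,  -5.9]), array([ 6.1, 32.8]), 9.8)
white [322. 217.] 989.0 (array([453.3, -12.1]), array([29.8, 33.2]), 9.8)
white [321. 178.] 220.5 (array([417.2, -17.4]), array([ 6.5, 32.7]), 7.4)
tcp px ok
side white [304. 254.] 45.5 (array([416.7, -33.4]), array([60.6, 12. ]), 88.8)
side smallcup (array([ 621. , -109.4]), 62.0)
side white [318. 249.] 178.5 (array([453.6, -27.4]), array([65.8, 31.3]), 88.4)
scene smallcup (array([ 626.4, -101.5]), 60.2)
scene white [322. 246.] 108.0 (array([500.1,  -6.9]), array([28.9, 38.8]), 8.6)
scene white [316. 230.] 100.0 (array([451.3, -11. ]), array([27.1, 32.8]), 9.1)
```

Carton: centre (453,-12), angle 9.1°, with the white parts matching its size. The small cup is in place. Descend and grip.

play_rows(
  rows=[
    [[0,0,0.009,0.05,-0.021],[0,0,0.009,0.12,-0.021],[0,0,0.009,0.19,-0.021],[0,0,0.009,0.25,-0.021],[0,0,0.009,0.3,-0.021],[0,0,0.009,0.34,-0.021],[0,0,0.009,0.363,-0.021],[0,0,0.009,0.375,-0.021]],
  ],
  squeeze=15,
)

```text
time_s: 35.5
tcp_pos: [0.452, -0.0126, -0.0059]
eef_rot: [-180.0, -0.2, -170.8]
contact_force: [-1.5, 0.8, -0.6]
gripper_width: 0.0875
gripper_force: 0.0
```

play_rows(
  rows=[
    [[0.2,0,0,0,0],[0.35,0,0,0,0],[0.45,0,0,0,0],[0.55,0,0,0,0],[0.6,0,0,0,0],[0.65,0,0,0,0],[0.7,0,0,0,0],[0.7,0,0,0,0]],
  ],
)

```text
time_s: 36.17
tcp_pos: [0.4531, -0.0121, -0.0039]
eef_rot: [180.0, 0.0, -170.8]
contact_force: [0.2, 0.2, 0.8]
gripper_width: 0.04
gripper_force: 0.0
```

```bash
python3 - <<'E'
from h import *
go(.6323,-.207,.13,-84.6)
E
```

```text
go [-0.291 -0.442 -0.268] turn -1.003 | at [453.1 -12.1  -3.9] yaw [ 180.     0.  -170.8] t 36.17 w 40.0 F 0.0 [0.2 0.2 0.8]
```

Still closing (40 mm). One more call to let the fingers close.

play_rows(
  rows=[
    [[0.7,0,0,0,0],[0.7,0,0,0,0],[0.7,0,0,0,0],[0.7,0,0,0,0],[0.7,0,0,0,0],[0.7,0,0,0,0],[0.7,0,0,0,0],[0.7,0,0,0,0]],
  ],
  squeeze=20,
)

```text
time_s: 36.83
tcp_pos: [0.4531, -0.0122, -0.004]
eef_rot: [180.0, 0.0, -170.8]
contact_force: [-0.2, 0.3, 5.3]
gripper_width: 0.0339
gripper_force: 20.0
```

play_rows(
  rows=[
    [[0.75,0,0,-0.02,0],[0.75,0,0,-0.07,0],[0.75,0,0,-0.13,0],[0.75,0,0,-0.19,0],[0.75,-0.02,-0.03,-0.24,-0.07],[0.75,-0.05,-0.08,-0.26,-0.14],[0.75,-0.09,-0.13,-0.26,-0.21],[0.75,-0.12,-0.18,-0.26,-0.28]],
  ],
  squeeze=25,
)

```text
time_s: 37.5
tcp_pos: [0.5284, -0.0921, 0.1269]
eef_rot: [-179.9, 0.1, -146.4]
contact_force: [0.2, 0.3, -1.4]
gripper_width: 0.0338
gripper_force: 25.0
```

```bash
python3 - <<'E'
from h import *
go(.6323,-.207,.10,-84.6)
E
```

```text
go [-0.046 -0.306  0.054] turn -0.719 | at [528.4 -92.1 126.9] yaw [-1.799e+02  1.000e-01 -1.464e+02] t 37.5 w 33.8 F 25.0 [ 0.2  0.3 -1.4]
```

play_rows(
  rows=[
    [[0.75,-0.01,-0.05,0,-0.08],[0.75,-0.018,-0.11,0,-0.16],[0.75,-0.027,-0.17,0,-0.24],[0.75,-0.036,-0.23,0,-0.32],[0.75,-0.042,-0.275,0,-0.4],[0.75,-0.046,-0.3,0,-0.48],[0.75,-0.046,-0.306,0,-0.56],[0.75,-0.046,-0.306,0,-0.64]],
  ],
)

```text
time_s: 38.17
tcp_pos: [0.6297, -0.2079, 0.1241]
eef_rot: [179.9, 0.0, -91.5]
contact_force: [0.6, -0.4, -1.4]
gripper_width: 0.0339
gripper_force: 25.0
```

play_rows(
  rows=[
    [[0.75,0,0,0.01,-0.08],[0.75,0,0,0.03,-0.08],[0.75,0,0,0.06,-0.08],[0.75,0,0,0.09,-0.08],[0.75,0,0,0.12,-0.08],[0.75,0,0,0.15,-0.08],[0.75,0,0,0.17,-0.08],[0.75,0,0,0.18,-0.08]],
  ],
)

```text
time_s: 38.83
tcp_pos: [0.6282, -0.2065, 0.0332]
eef_rot: [179.8, 0.0, -85.0]
contact_force: [0.1, -0.8, -1.0]
gripper_width: 0.0337
gripper_force: 25.0
```

```bash
python3 - <<'E'
from h import *
c,im,(H,S,V)=wrist("w15")
for k in blobs((S<60)&(V>120),60):
    p=ray(c,k,.04+.0295+.008)
    if abs(p.mean(0)-[.632,-.207]).max()<.07: print("white",k.mean(0).round(),cv2.contourArea(k),rect(p))
go(.6323,-.207,.0042,-84.6)
E
```

```text
white [380. 353.] 431.5 (array([ 596.4, -186. ]), array([ 7.1, 16.4]), 4.5)
white [317. 290.] 2036.0 (array([ 628.6, -214.5]), array([33.5, 12.9]), 4.9)
white [368. 289.] 113.5 (array([ 605.1, -217.7]), array([ 4.8, 14.6]), 24.0)
white [317. 221.] 2307.5 (array([ 631.2, -246.3]), array([33.4, 13.2]), 4.9)
go [ 0.002 -0.008  0.058] turn -0.004 | at [ 628.4 -206.4   33.2] yaw [179.8   0.  -85. ] t 38.88 w 33.8 F 25.0 [-0.7  0.5 -2.1]
```

play_rows(
  rows=[
    [[0.75,0.001,-0.007,0.01,0],[0.75,0.001,-0.007,0.02,0],[0.75,0.001,-0.007,0.028,0],[0.75,0.001,-0.007,0.035,0],[0.75,0.001,-0.007,0.041,0],[0.75,0.001,-0.007,0.046,0],[0.75,0.001,-0.007,0.05,0],[0.75,0.001,-0.007,0.052,0]],
  ],
)

```text
time_s: 39.55
tcp_pos: [0.6333, -0.2069, 0.0097]
eef_rot: [180.0, 0.0, -84.8]
contact_force: [-0.6, 0.6, -0.9]
gripper_width: 0.0336
gripper_force: 25.0
```

play_rows(
  rows=[
    [[0.75,0,0,0.001,0],[0.75,0,0,0.002,0],[0.75,0,0,0.003,0],[0.75,0,0,0.004,0],[0.75,0,0,0.004,0],[0.75,0,0,0.004,0],[0.75,0,0,0.004,0],[0.75,0,0,0.004,0]],
  ],
)

```text
time_s: 40.22
tcp_pos: [0.6334, -0.2069, 0.0079]
eef_rot: [-180.0, -0.0, -84.8]
contact_force: [1.1, 0.4, -1.3]
gripper_width: 0.034
gripper_force: 25.0
```

play_rows(
  rows=[
    [[0.75,0,0,0.001,0],[0.75,0,0,0.002,0],[0.75,0,0,0.003,0],[0.75,0,0,0.004,0],[0.75,0,0,0.005,0],[0.75,0,0,0.006,0],[0.75,0,0,0.007,0],[0.75,0,0,0.007,0]],
  ],
)

```text
time_s: 40.88
tcp_pos: [0.6333, -0.2069, 0.0042]
eef_rot: [180.0, 0.0, -84.8]
contact_force: [0.3, -0.9, -1.5]
gripper_width: 0.0339
gripper_force: 25.0
```

play_rows(
  rows=[
    [[0.75,0,0,0.001,0],[0.75,0,0,0.001,0],[0.75,0,0,0.001,0],[0.75,0,0,0.001,0],[0.75,0,0,0.001,0],[0.75,0,0,0.001,0],[0.75,0,0,0.001,0],[0.75,0,0,0.001,0]],
  ],
)

```text
time_s: 41.55
tcp_pos: [0.6334, -0.2069, 0.0041]
eef_rot: [-180.0, -0.0, -84.8]
contact_force: [-0.6, 1.2, 2.8]
gripper_width: 0.0336
gripper_force: 25.0
```

Contact at the predicted z (4 mm = -4 + 8). Release, rise clear and check everything by numbers.

play_rows(
  rows=[
    [[0.6,0,0,0,0],[0.58,0,0,0,0],[0.55,0,0,0,0],[0.5,0,0,0,0],[0.45,0,0,0,0],[0.4,0,0,0,0],[0.35,0,0,0,0],[0.35,0,0,0,0]],
  ],
)

```text
time_s: 42.22
tcp_pos: [0.6334, -0.2069, 0.0038]
eef_rot: [180.0, 0.0, -84.8]
contact_force: [-0.0, -0.4, -0.1]
gripper_width: 0.056
gripper_force: 0.0
```

play_rows(
  rows=[
    [[0.35,0,0,-0.02,0],[0.3,0,0,-0.06,0],[0,0,0,-0.12,0],[0,0,0,-0.19,0],[0,0,0,-0.27,0],[0,0,0.04,-0.34,0],[0,0,0.1,-0.4,0],[0,0,0.16,-0.42,0]],
  ],
)

```text
time_s: 42.88
tcp_pos: [0.5552, -0.2148, 0.2196]
eef_rot: [-179.6, -0.1, -84.8]
contact_force: [0.9, -0.2, 0.1]
gripper_width: 0.0874
gripper_force: 0.0
```

play_rows(
  rows=[
    [[0,0,0.07,0,0],[0,0,0.14,0,0],[0,0,0.2,0,0],[0,0,0.2,0,0],[0,0,0.2,0,0],[0,0,0.2,0,0],[0,0,0.2,0,0],[0,0,0.2,0,0]],
  ],
)

```text
time_s: 43.55
tcp_pos: [0.4548, -0.223, 0.2137]
eef_rot: [180.0, 0.0, -84.8]
contact_force: [0.4, 0.2, -0.9]
gripper_width: 0.0875
gripper_force: 0.0
```

```bash
python3 - <<'E'
from h import *
T={"tall":(.618,.26,.113),"box":(.621,.167,.063),"jar":(.623,.07,.063),"small":(.6225,-.105,.070),"carton":(.632,-.207,.048),"pitcher":(.537,-.475,.06)}
for n in("side","scene"):
    c=r.camera_info(n); im=r.capture(n)[:,:,::-1].copy(); H,S,V=[a.astype(int) for a in cv2.split(cv2.cvtColor(im,cv2.COLOR_BGR2HSV))]
    old=cv2.imread(f"pics/{n}0.png")
    for k in blobs((S<60)&(V>120),20):
        for nm,(x,y,z) in T.items():
            p=ray(c,k,z)
            if abs(p.mean(0)-[x,y]).max()<.045: print(n,nm,k.mean(0).round(),*rect(p))
    reg={"side":[(285,90,325,145),(385,370,440,435)],"scene":[(485,185,540,245),(95,265,160,320)]}[n]
    for a,b,d,e in reg: print(" diff bystander",np.abs(im[b:e,a:d].astype(int)-old[b:e,a:d]).mean().round(1))
go(.6,0,.2)
E
```

```text
side pitcher [418. 398.] [ 549.1 -467.2] [ 74.7 105. ] 30.4
side carton [409. 291.] [ 624.  -211.2] [59.6 34.9] 26.1
side small [393. 254.] [ 620.9 -111. ] [60.3 53.8] 75.6
side small [371. 243.] [578.8 -65.7] [47.3 15.3] 68.8
side jar [361. 213.] [593.2  47.5] [154.8  76. ] 29.4
 diff bystander 10.1
 diff bystander 3.2
scene carton [237. 314.] [ 645.2 -240.6] [51.9  5.4] 5.3
scene carton [252. 310.] [ 642.1 -204.2] [52.1 28.6] 5.0
scene carton [268. 305.] [ 638.4 -168.4] [51.7  6.1] 3.0
scene jar [366. 290.] [658.7  60.1] [39.9 14.9] 80.5
scene small [295. 290.] [ 625.8 -102.2] [52.6 58. ] 77.5
scene pitcher [124. 292.] [ 538.7 -486.9] [135.1 101.2] 6.6
scene jar [367. 276.] [624.2  70.9] [42.6 49.2] 76.6
scene box [406. 266.] [619.1 168. ] [20.2 20.3] 89.6
scene tall [448. 248.] [622.2 262.3] [65.3 59.2] 2.8
 diff bystander 6.2
 diff bystander 6.8
go [-0.418 -0.33   0.027] turn 0.0 | at [ 454.6 -222.9  213.4] yaw [179.9   0.  -84.8] t 43.65 w 87.4 F 0.0 [ 0.5 -0.1 -0. ]
```

All five items are measured in their wells, and the bystanders match their starting positions. Handing in.

```bash
python3 -c "
from plant import r
print(r.close_job())"
```

```text
the job is handed in; nothing more can be done
None
```

The job is handed in at about 44 s: by final camera readings and set-down contact, the tall cup, box and jar stand in their wells on the three-well tray and the small cup and carton in theirs on the two-well tray; my first grab at the tall cup missed and pressed on its lid (about 50 N read at the wrist), but it stayed upright, and I did not re-measure the cup stack at the end, though the arm never went near it.

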